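Set up the leather dyeing mat

TASK

Set up the grey mat for dyeing leather. The pigment in the dye jars has settled: taking those on the bench one at a time from the lightest colour to the darkest (tan, brown, black), turn each upside down, hold it cap-down for a moment, then stand it upright well on the mat and let go. Find the brass-footed hand stamp in one of the three lidded blue tins, stand it upright there too, and leave all three tins closed, without shoving the yellow wax or the green thread cone about.

Things in the scene. Friction and masses are not known exactly. Their poses are not given: they have to be found in the camera images.
- dye_tan: light tan dye jar with a white screw cap (a dot of the dye's colour on top) and a white paper band near its foot, tightly closed, about 300 g with a thick heavy bottom: straight body 60 mm in diameter up to 75 mm, then the cap, 52 mm in diameter, up to 100 mm. Origin: centre of its underside; z points along it from foot to cap. Not on the bench in every run (then None)
- dye_brown: dark brown dye jar with a white screw cap (a dot of the dye's colour on top) and a white paper band near its foot, tightly closed, about 300 g with a thick heavy bottom: straight body 60 mm in diameter up to 75 mm, then the cap, 52 mm in diameter, up to 100 mm. Origin: centre of its underside; z points along it from foot to cap. Not on the bench in every run (then None)
- dye_black: black dye jar with a white screw cap (a dot of the dye's colour on top) and a white paper band near its foot, tightly closed, about 300 g with a thick heavy bottom: straight body 60 mm in diameter up to 75 mm, then the cap, 52 mm in diameter, up to 100 mm. Origin: centre of its underside; z points along it from foot to cap. Not on the bench in every run (then None)
- mat: flat grey work mat fixed on the bench, 140 mm along its x, 400 mm along its y, 3 mm thick; origin: centre of its underside. The bench to the left of the mat, beyond the tins, is clear
- tin_A_rim (a point): one of three identical square blue tins, fixed on the bench, 112 mm square, 70 mm high, walls and floor 4 mm; this point: centre of its mouth at the height of the rim, axes along its sides
- tin_B_rim (a point): one of three identical square blue tins, fixed on the bench, 112 mm square, 70 mm high, walls and floor 4 mm; this point: centre of its mouth at the height of the rim, axes along its sides
- tin_C_rim (a point): one of three identical square blue tins, fixed on the bench, 112 mm square, 70 mm high, walls and floor 4 mm; this point: centre of its mouth at the height of the rim, axes along its sides
- lid_A: one of three identical blue lids, 120 mm square, 120 g: plate 5 mm thick, under it a 92 mm square step 7 mm deep that drops into a tin's 104 mm mouth, in the middle on top a black knob 28 mm thick, from 11 to 33 mm above the origin. Origin: centre of the plate's underside (on the tin's rim when closed); z up, x, y along its sides. Any lid fits any tin. Flat on the bench its origin is 7 mm up
- lid_B: one of three identical blue lids, 120 mm square, 120 g: plate 5 mm thick, under it a 92 mm square step 7 mm deep that drops into a tin's 104 mm mouth, in the middle on top a black knob 28 mm thick, from 11 to 33 mm above the origin. Origin: centre of the plate's underside (on the tin's rim when closed); z up, x, y along its sides. Any lid fits any tin. Flat on the bench its origin is 7 mm up
- lid_C: one of three identical blue lids, 120 mm square, 120 g: plate 5 mm thick, under it a 92 mm square step 7 mm deep that drops into a tin's 104 mm mouth, in the middle on top a black knob 28 mm thick, from 11 to 33 mm above the origin. Origin: centre of the plate's underside (on the tin's rim when closed); z up, x, y along its sides. Any lid fits any tin. Flat on the bench its origin is 7 mm up
- stamp: hand stamp, 150 g, standing upright in one of the closed tins: round brass foot 42 mm in diameter, 14 mm high, dark wooden handle 28 mm in diameter above it, 50 mm high in all; origin: centre of its underside, z up through the handle
- reel: reel of red thread with pale wooden ends, 38 mm in diameter, 44 mm high, in another of the tins; not wanted; the third tin is empty
- wax: small yellow block of wax, 45 x 35 x 24 mm, not part of the job
- thread_cone: green cone of thread, 60 mm across, 70 mm high, not part of the job
There are look-alikes about, which are no part of the job. What is shaped like the lid_B but turquoise is not meant. What is shaped like the lid_A but pink is not meant.

How it is judged:
By the outcome, as a careful person would: the job done as asked, in the order asked, and still so for the second after the job is handed in, with the robot touching nothing.
Of dye_tan, dye_brown, dye_black only 2 to 3 are there at a start; the rules pass over those that are not, and their reading is None.
At some moment in a run one of dye_tan, dye_brown, dye_black may be knocked a few centimetres aside while the robot is not near it.
It also fails if it takes over 210 s, if anything falls off the work surface, if the arm or the gripper's body presses on something with over 40 N, if the wrist force passes 120 N, or if a joint passes its speed limit or range.

ROBOT

A 6-joint arm with a two-finger parallel gripper is mounted at the origin on the work surface. World frame = base frame: x ahead of the robot, y to its left, z up, the work surface at z = 0. Lengths are in m, angles in rad, forces in N, time in s.
With the tool pointing down it reaches from about 0.425 to 0.95 m from the base axis. Payload 3.5 kg.
Tool frame: the origin (TCP) lies on the centre line of the jaws, within the pads' length; the fingertips stand 17 mm ahead of it and the grasp point (between the pads) lies 2 mm behind it; z points along the fingers, y is the line along which they close (so a half turn about z gives the same grasp; the last joint's range is limited). The gripper opens to 85 mm and grips with 20 to 120 N. Pads are 22 mm wide; open, the fingers measure 114 mm over their backs; the gripper's body (76 mm by 85 mm) begins 54 mm behind the grasp point. The pads swing forward as they close: fully open they stand 13 mm farther back than shut.
Start: joints at [1.067, 0.286, 1.577, -0, 1.279, -0.15], TCP at [0.234, 0.633, 0.224] pointing down, gripper open.
Joint ranges: [-2.77, 2.77], [-0.9, 2.22], [0.21, 2.48], [-1.53, 4.67], [0.24, 2.81], [-2.84, 2.84]. Speed limits (rad/s): [2.79, 2.79, 3.14, 3.14, 3.14, 3.14].

INTERFACE

Orientations are given as a unit quaternion [x, y, z, w].
In Python, from plant import ctrl gives the robot as it stands. The module is installed in compiled form; this text tells all that it offers.
- The arm moves only by the tool drive_tool, never from a script. Its argument "moves" is a list of rows, each a list of 3 entries, a list of its own where there are three numbers: the turn, a rotation vector about the tool's x, y, z in rad, then the shift along the tool's x, y, z in m, then the finger opening in m, from 0 to 0.0854. A call has 1 to 5 rows; each row shifts and turns the commanded pose from where the row before left it, along the tool's axes as they then stand; what a row does not reach is not made up. A row lasts 1/8 s, in which the tool goes at most 62.5 mm and 10.7 degrees, less where a joint would pass 70% of its speed; a pose out of reach is approached as far as the arm can. A call with a gripper value outside its range is refused whole. The fingers move at their own pace and stop on an object; "grip_force" is the grip in N (left out, the last holds). Time passes only in rows, so rows that do not move let the fingers close. It gives the time, the measured TCP pose, the force, the opening and the grip force at its end, in the units of the state.
- ctrl.get_state(): the state, without advancing time (a new reading comes with each control period).
- ctrl.read_camera(name): name is "side" or "top" or "wrist"; returns a dict with "image" (384x512x3 uint8, red, green, blue), "fx", "fy", "cx", "cy" (pixels), "dist" ([k1, k2, p1, p2, k3] as OpenCV has them; the pictures are not rectified), "R" (3x3) and "t" (3): a world point X has camera coordinates R X + t. Camera axes: x right, y down, z forward; pixel columns grow to the right and rows downward; lengths in m; the calibration is good to about 2 mm. A picture is of the moment at which its call begins. There is no depth.
- ctrl.sign_off(): hands the job in; it is judged then, once.
The state is a dict: "time": time; "qpos": joint angles; "dq": joint speeds; "joint_efforts": joint torques, N m; "eef_pos": TCP position; "tcp_rot": TCP orientation; "contact_force": force on the tool from outside, world axes, zero at the start; "wrist_torque": the same for the moment, N m; "opening": opening from 0.0 (shut) to 1.0 (fully open); "finger_force": force on a finger pad.
Only numpy, scipy, OpenCV 4.12 (cv2) and the standard library are available. Lean on these libraries where they do the work, as an engineer would, in place of code of your own. Each camera call takes 0.05 s, during which the arm holds its last target. There are 200 camera calls.

## Working session

There is one attempt and no reset: what is moved stays moved. The work goes in short steps, Python scripts to look and compute and a tool call to move; the robot and the scene stay as the last step left them, time stands still between calls to the robot, and variables do not carry over. Pictures are saved under pics/ and viewed, at most 14 in all, crops included, and the job is handed in when it is done.

Besides the shell and the picture viewer there is one more tool, called after "Request:" by a JSON object that holds its "method" and its "body". drive_tool: Moves the arm, as the interface text tells. Its arguments: {"type":"object","properties":{"moves":{"type":"array","items":{"type":"array"}},"grip_force":{"type":"number"}},"required":["moves"]}

```bash
mkdir -p pics; cat > h.py <<'E'
import numpy as np,cv2,json
from plant import ctrl
from scipy.spatial.transform import Rotation as Ro
def snap(n,f):
    c=ctrl.read_camera(n); cv2.imwrite(f'pics/{f}.png',c['image'][:,:,::-1])
    d={k:np.asarray(v).tolist() for k,v in c.items() if k!='image'}
    json.dump(d,open(f'pics/{f}.json','w')); return c
def load(f):
    return json.load(open(f'pics/{f}.json'))
def KD(c): return np.array([[c['fx'],0,c['cx']],[0,c['fy'],c['cy']],[0,0,1.]]),np.array(c['dist'],float)
def ray(c,uv):
    K,D=KD(c); p=cv2.undistortPoints(np.array([[uv]],float),K,D)[0,0]
    R=np.array(c['R']);t=np.array(c['t']); return -R.T@t,R.T@np.r_[p,1]
def onz(c,uv,z):
    o,d=ray(c,uv); return o+d*(z-o[2])/d[2]
def proj(c,X):
    K,D=KD(c);R=np.array(c['R']);t=np.array(c['t'])
    return cv2.projectPoints(np.array(X,float).reshape(-1,3),cv2.Rodrigues(R)[0],t,K,D)[0][:,0]
E
python3 - <<'E'
from h import *
for n in('top','side'):
    c=snap(n,n+'0'); im=cv2.imread(f'pics/{n}0.png'); cv2.imwrite(f'pics/{n}0b.png',cv2.resize(im,(800,600),interpolation=cv2.INTER_CUBIC))
    print(n,-np.array(c['R']).T@c['t'],np.round(c['R'],3).tolist())
s=ctrl.get_state();print({k:np.round(v,3).tolist() for k,v in s.items()})
E
```

```text
top [0.42067755 0.01662627 1.02890441] [[0.019, -1.0, -0.009], [-0.997, -0.019, -0.073], [0.073, 0.01, -0.997]]
side [-0.06671465 -0.8916274   0.8143945 ] [[0.855, -0.518, 0.015], [-0.285, -0.494, -0.821], [0.433, 0.698, -0.57]]
{'time': 0.1, 'qpos': [1.067, 0.287, 1.578, -0.0, 1.279, -0.15], 'dq': [0.0, -0.001, -0.003, -0.002, -0.001, 0.001], 'joint_efforts': [0.001, -40.73, -29.37, -0.0, 0.003, 0.0], 'eef_pos': [0.234, 0.633, 0.223], 'tcp_rot': [0.176, 0.984, -0.001, -0.0], 'contact_force': [-0.642, -0.459, -0.026], 'wrist_torque': [-0.011, 0.023, -0.018], 'finger_force': 0.0, 'opening': 1.004}
```

View pics/top0b.png

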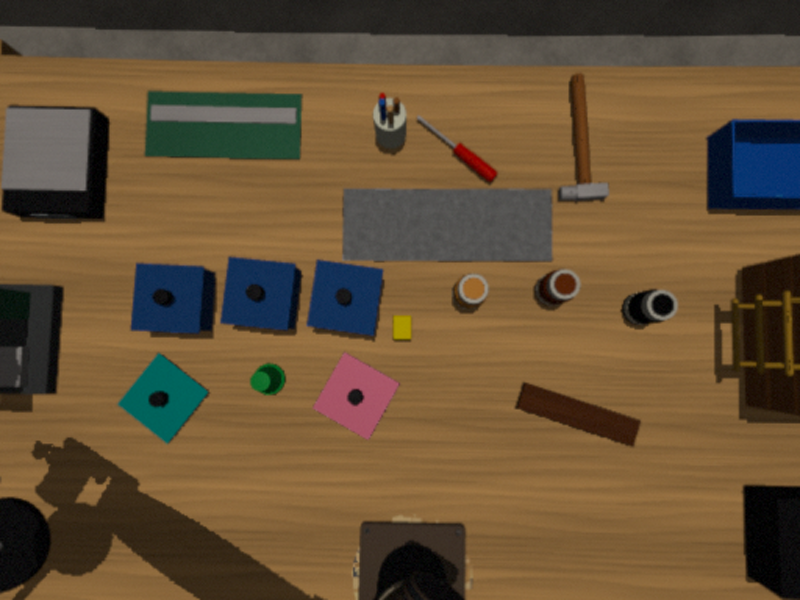

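View pics/side0b.png

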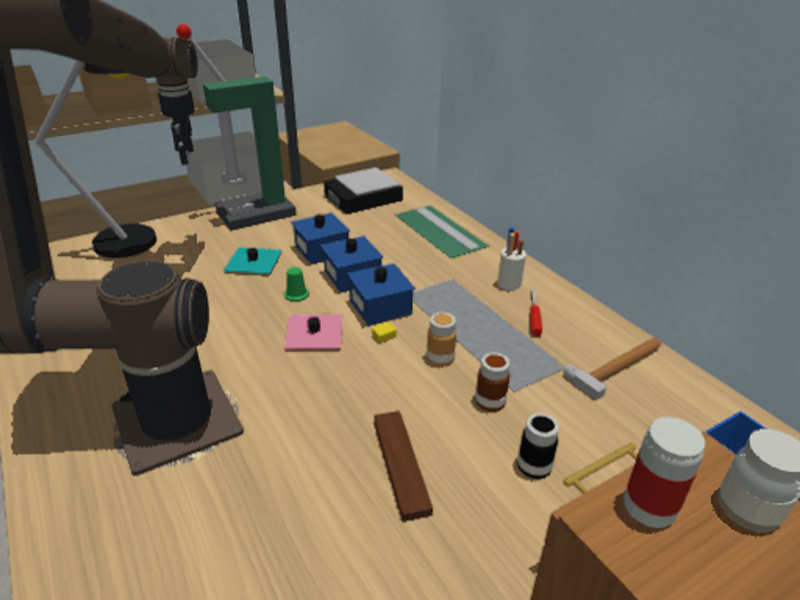

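The top view shows all three jars, with caps at tan (473,289), brown (565,284) and black (660,305). The mat spans (343..552, 188..262), and the closed blue tins have knobs at (344,297), (255,293) and (163,297). The wax is at (402,328), the cone at (268,379), and the teal and pink decoy lids are below the tins.

```bash
python3 - <<'E'
from h import *
c=load('top0');k=1/1.5625
def P(n,u,v,z): print(n,np.round(onz(c,(u*k-.2,v*k-.2),z),4))
for n,u,v,z in [('tan',473,289,.1),('brown',565,284,.1),('black',660,305,.1),('m1',343,188,.003),('m2',552,188,.003),('m3',552,262,.003),('m4',343,261,.003),
 ('k1',344,297,.103),('k2',255,293,.103),('k3',163,297,.103),('wax',402,328,.024),('cone',268,379,.05),('pink',356,397,.04)]:P(n,u,v,z)
im=cv2.imread('pics/top0.png')[150:290,70:270]
cv2.imwrite('pics/crop1.png',cv2.resize(im,(800,560),interpolation=cv2.INTER_CUBIC))
E
```

```text
tan [ 0.519  -0.0965  0.1   ]
brown [ 0.5304 -0.2536  0.1   ]
black [ 0.4973 -0.4135  0.1   ]
m1 [0.72   0.1439 0.003 ]
m2 [ 0.7264 -0.2571  0.003 ]
m3 [ 0.5835 -0.2574  0.003 ]
m4 [0.5783 0.1402 0.003 ]
k1 [0.5008 0.1247 0.103 ]
k2 [0.5048 0.2776 0.103 ]
k3 [0.4949 0.4342 0.103 ]
wax [0.452  0.0249 0.024 ]
cone [0.3553 0.2631 0.05  ]
pink [0.3254 0.1054 0.04  ]
```

View pics/crop1.png

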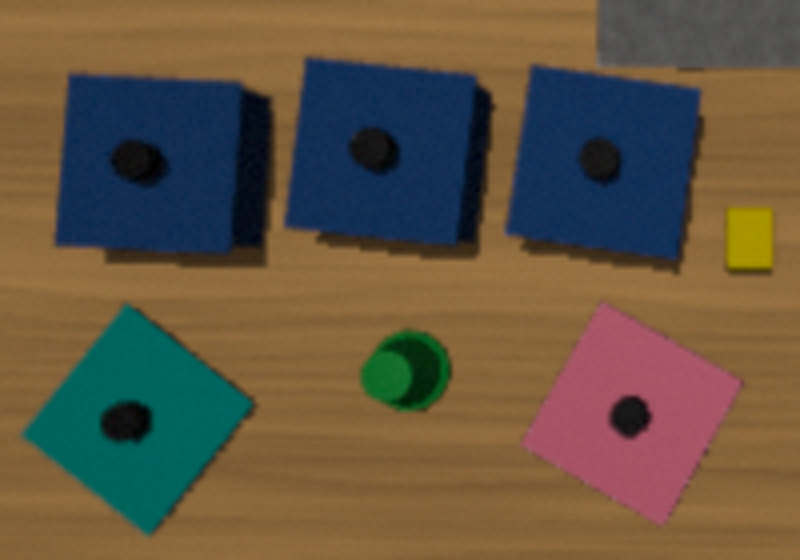

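```bash
python3 - <<'E'
from h import *
c=load('top0')
for n,cs,kn in [('R',[(532,66),(700,90),(680,260),(508,234)],(600,160)),('M',[(305,58),(476,75),(458,245),(287,227)],(373,149)),('L',[(70,74),(241,84),(230,252),(57,244)],(138,161))]:
    q=np.array([onz(c,(70+u/4-.4,150+v/4-.4),.075) for u,v in cs])[:,:2]
    e=q[1]-q[0]+q[2]-q[3]; f=q[0]-q[3]+q[1]-q[2]
    print(n,'centre',q.mean(0).round(4),'size',np.linalg.norm(e)/2,np.linalg.norm(f)/2,'ang x-edge deg',np.degrees(np.arctan2(f[1],f[0])),np.degrees(np.arctan2(e[0],-e[1]))*-1, 'knob',onz(c,(70+kn[0]/4-.4,150+kn[1]/4-.4),.1).round(4))
E
```

```text
R centre [0.5025 0.1255] size 0.11876569264344689 0.11793098773833001 ang x-edge deg -5.86014879414798 7.305329302953287 knob [0.5018 0.1261 0.1   ]
M centre [0.5074 0.2799] size 0.11869961550545438 0.11794903482900139 ang x-edge deg -3.8391983850749685 4.777975594732085 knob [0.5063 0.2789 0.1   ]
L centre [0.4959 0.4388] size 0.11797733612666428 0.11688509646187734 ang x-edge deg -1.130839151887185 1.933848083974384 knob [0.4952 0.4356 0.1   ]
```

Request:
{"method": "drive_tool", "body": {"moves": [[[0,0,-0.177],[0,0,0],0.0854],[[0,0,-0.177],[0,0,0],0.0854],[[0,0,0],[-0.05,-0.035,0],0.0854],[[0,0,0],[-0.05,-0.035,0],0.0854],[[0,0,0],[-0.05,-0.035,0],0.0854]]}}

```text
time: 0.72
eef_pos: [0.3847, 0.527, 0.2232]
tcp_rot: [-0.0, 1.0, -0.0, -0.0]
contact_force: [0.1, -0.5, 0.9]
opening: 0.998
finger_force: 0.0
```

Request:
{"method": "drive_tool", "body": {"moves": [[[0,0,0],[-0.05,-0.035,0],0.0854],[[0,0,0],[-0.05,-0.035,0],0.0854],[[0,0,0],[0,-0.06,0],0.0854],[[0,0,0],[0,-0.06,0],0.0854],[[0,0,0],[0,-0.06,0],0.0854]]}}

```text
time: 1.35
eef_pos: [0.4836, 0.2762, 0.2231]
tcp_rot: [-0.0, 1.0, -0.0, -0.0]
contact_force: [0.7, -0.5, -0.6]
opening: 1.001
finger_force: 0.0
```

Request:
{"method": "drive_tool", "body": {"moves": [[[0,0,0],[0,-0.06,0],0.0854],[[0,0,0],[0,-0.06,0],0.0854],[[0,0,0],[0,-0.06,0],0.0854],[[0,0,0],[0,-0.06,0],0.0854],[[0,0,0],[0,-0.06,0],0.0854]]}}

```text
time: 1.98
eef_pos: [0.4834, -0.0235, 0.2235]
tcp_rot: [-0.0, 1.0, 0.0, -0.0]
contact_force: [0.7, -0.0, 0.1]
opening: 1.001
finger_force: 0.0
```

Request:
{"method": "drive_tool", "body": {"moves": [[[0,0,0],[-0.018,-0.037,0],0.0854],[[0,0,0],[-0.018,-0.037,0],0.0854],[[0,0,0],[0,0,0],0.0854]]}}

```text
time: 2.35
eef_pos: [0.5203, -0.0979, 0.2233]
tcp_rot: [0.002, 1.0, 0.0, -0.0]
contact_force: [-0.4, 1.0, 0.4]
opening: 1.0
finger_force: 0.0
```

```bash
python3 - <<'E'
from h import *
c=snap('wrist','w1'); print(-np.array(c['R']).T@c['t'],np.round(c['R'],2).tolist())
s=ctrl.get_state();print(s['eef_pos'],np.round(s['qpos'],3))
for z in(.0,.075,.1): print(proj(c,[[.519,-.0965,z]]))
E
```

```text
[ 0.45387213 -0.09666494  0.37325084] [[0.0, 1.0, 0.0], [0.96, -0.0, 0.26], [0.26, -0.0, -0.96]]
[ 0.51972413 -0.09647978  0.22310968] [-0.376 -0.037  1.934  0.     1.246 -1.945]
[[251.17331634 161.63302844]]
[[251.2600268  175.63203195]]
[[251.29885893 181.90754672]]
```

View pics/w1.png

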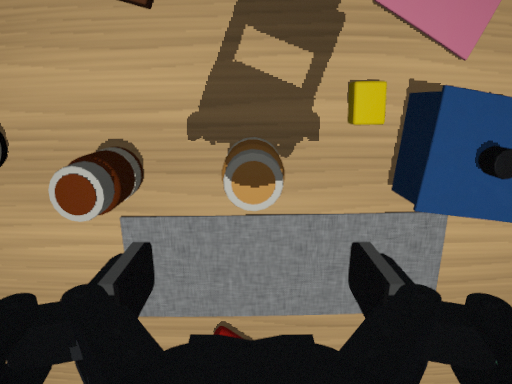

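The wrist view has the tan cap centred near (253,183) against a prediction of (251,182), so the measurement holds to about 1 mm. I'll go down and grip it.

Request:
{"method": "drive_tool", "body": {"moves": [[[0,0,0],[0,0.0015,0.055],0.0854],[[0,0,0],[0,0,0.055],0.0854],[[0,0,0],[0,0,0.057],0.0854],[[0,0,0],[0,0,0],0.0854],[[0,0,0],[0,0,0],0.05]], "grip_force": 60}}

```text
time: 3.02
eef_pos: [0.5212, -0.094, 0.0588]
tcp_rot: [-0.001, 1.0, -0.0, 0.001]
contact_force: [-0.0, 0.4, 0.1]
opening: 0.818
finger_force: 0.0
```

Request:
{"method": "drive_tool", "body": {"moves": [[[0,0,0],[0,0,0],0.04],[[0,0,0],[0,0,0],0.04],[[0,0,0],[0,0,0],0.04],[[0,0,0],[0,0,0],0.04]]}}

```text
time: 3.52
eef_pos: [0.5227, -0.0952, 0.0611]
tcp_rot: [-0.0, 1.0, -0.001, 0.003]
contact_force: [-1.0, -0.8, 7.6]
opening: 0.654
finger_force: 62.0
```

Request:
{"method": "drive_tool", "body": {"moves": [[[0,0,0],[0,0,-0.03],0.04],[[0,0,0],[0,0,-0.06],0.04],[[0,0,0],[0,0,-0.06],0.04],[[0,0,0],[0,0.02,-0.055],0.04],[[0,0,0],[0,0.02,-0.055],0.04]], "grip_force": 80}}

```text
time: 4.15
eef_pos: [0.5196, -0.0537, 0.3203]
tcp_rot: [0.0, 1.0, -0.0, 0.001]
contact_force: [1.4, 0.3, -1.8]
opening: 0.636
finger_force: 84.4
```

Request:
{"method": "drive_tool", "body": {"moves": [[[0,0,0],[0,0.02,-0.055],0.04],[[0,0,0],[0,0.02,-0.055],0.04],[[0,0,0],[0,0.02,-0.055],0.04],[[0,0,0],[0,0,0],0.04]]}}

```text
time: 4.65
eef_pos: [0.5201, 0.007, 0.4902]
tcp_rot: [-0.001, 1.0, -0.001, 0.007]
contact_force: [-0.2, 0.6, -1.7]
opening: 0.64
finger_force: 84.6
```

```bash
python3 - <<'E'
from h import *
c=snap('wrist','w2'); c=snap('side','s2');a=cv2.imread('pics/w2.png');b=cv2.imread('pics/s2.png')
cv2.imwrite('pics/c2.png',cv2.resize(np.hstack([a,b]),(800,300),interpolation=cv2.INTER_AREA))
s=ctrl.get_state();print(s['eef_pos'],np.round(s['qpos'],3),s['contact_force'])
E
```

```text
[0.51950408 0.00601035 0.48286457] [-0.184 -0.137  1.566 -0.     1.71  -1.755] [ 0.64285812 -0.30626161 -3.4360043 ]
```

View pics/c2.png

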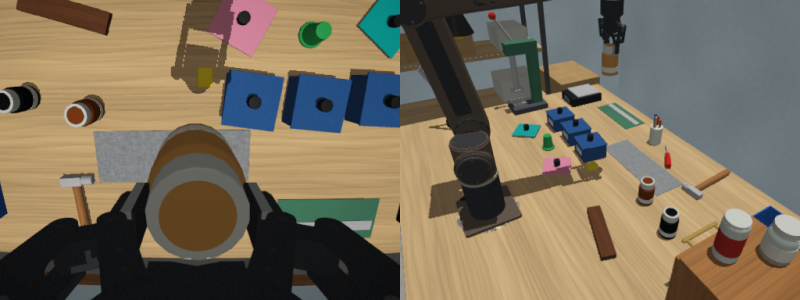

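The jar is held upright at z≈0.48, clear of everything. I'll test the flip direction with a small turn.

Request:
{"method": "drive_tool", "body": {"moves": [[[0.18,0,0],[0,0,0],0.04],[[0,0,0],[0,0,0],0.04]]}}

```text
time: 5.0
eef_pos: [0.5193, 0.0071, 0.479]
tcp_rot: [-0.002, 0.996, -0.089, -0.002]
contact_force: [0.1, -0.5, -1.5]
opening: 0.636
finger_force: 84.9
```

```bash
python3 - <<'E'
from h import *
s=ctrl.get_state();print(s['eef_pos'],np.round(s['qpos'],3),s['contact_force'])
E
```

```text
[0.51926458 0.00709264 0.47899386] [-0.093 -0.13   1.573 -0.179  1.684 -1.689] [ 0.13807196 -0.49235772 -1.51452327]
```

Request:
{"method": "drive_tool", "body": {"moves": [[[-0.18,0,0],[0,0,0],0.04],[[-0.18,0,0],[0,0,0],0.04],[[-0.18,0,0],[0,0,0],0.04],[[-0.18,0,0],[0,0,0],0.04],[[-0.18,0,0],[0,0,0],0.04]]}}

```text
time: 5.62
eef_pos: [0.5199, 0.0042, 0.4813]
tcp_rot: [0.001, 0.935, 0.355, 0.001]
contact_force: [0.2, 1.0, -3.1]
opening: 0.637
finger_force: 85.3
```

Request:
{"method": "drive_tool", "body": {"moves": [[[-0.18,0,0],[0,0,0],0.04],[[-0.18,0,0],[0,0,0],0.04],[[-0.18,0,0],[0,0,0],0.04],[[-0.18,0,0],[0,0,0],0.04],[[-0.18,0,0],[0,0,0],0.04]]}}

```text
time: 6.25
eef_pos: [0.52, 0.0039, 0.4808]
tcp_rot: [0.002, 0.687, 0.726, 0.001]
contact_force: [0.5, 0.6, -2.6]
opening: 0.636
finger_force: 85.6
```

```bash
python3 - <<'E'
from h import *
s=ctrl.get_state();print(s['eef_pos'],np.round(s['qpos'],3),s['contact_force'],Ro.from_quat(s['tcp_rot']).as_matrix().round(2).tolist())
E
```

```text
[0.52001334 0.00392193 0.4807985 ] [-0.629  0.084  1.836  1.391  2.174 -1.957] [ 0.51463563  0.59881119 -2.59415212] [[-1.0, 0.0, 0.0], [0.0, -0.06, 1.0], [0.0, 1.0, 0.06]]
```

Request:
{"method": "drive_tool", "body": {"moves": [[[-0.18,0,0],[0,0,0],0.04],[[-0.18,0,0],[0,0,0],0.04],[[-0.18,0,0],[0,0,0],0.04],[[-0.18,0,0],[0,0,0],0.04],[[-0.18,0,0],[0,0,0],0.04]]}}

```text
time: 6.88
eef_pos: [0.5199, 0.0039, 0.4806]
tcp_rot: [0.002, 0.302, 0.953, 0.002]
contact_force: [0.3, 0.0, -2.2]
opening: 0.636
finger_force: 86.1
```

Request:
{"method": "drive_tool", "body": {"moves": [[[-0.18,0,0],[0,0,0],0.04],[[-0.18,0,0],[0,0,0],0.04],[[-0.18,0,0],[0,0,0],0.04],[[-0.07,0,0],[0,0,0],0.04],[[0,0,0],[0,0,0],0.04]]}}

```text
time: 7.5
eef_pos: [0.5198, 0.0057, 0.4809]
tcp_rot: [0.001, 0.006, 1.0, 0.001]
contact_force: [-0.3, -0.2, -2.0]
opening: 0.633
finger_force: 86.4
```

```bash
python3 - <<'E'
from h import *
c=snap('top','t3'); c=snap('side','s3');a=cv2.imread('pics/t3.png');b=cv2.imread('pics/s3.png')
cv2.imwrite('pics/c3.png',cv2.resize(np.hstack([a,b]),(800,300),interpolation=cv2.INTER_AREA))
s=ctrl.get_state();print(s['eef_pos'],np.round(s['qpos'],3),s['contact_force'],Ro.from_quat(s['tcp_rot']).as_matrix().round(2).tolist())
E
```

```text
[0.51992558 0.00489339 0.48149079] [-0.192  0.318  2.082  3.124  2.402 -1.394] [ 0.2405884  -0.11255915 -2.07877939] [[-1.0, -0.0, 0.0], [0.0, -1.0, 0.01], [0.0, 0.01, 1.0]]
```

View pics/c3.png

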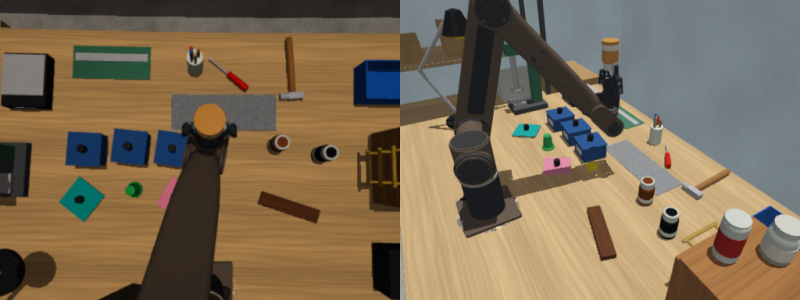

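Both views show the tan jar inverted, with its foot up and its cap down between the fingers. I'll hold it there, then turn it back.

Request:
{"method": "drive_tool", "body": {"moves": [[[0,0,0],[0,0,0],0.04],[[0,0,0],[0,0,0],0.04],[[0,0,0],[0,0,0],0.04],[[0,0,0],[0,0,0],0.04],[[0,0,0],[0,0,0],0.04]]}}

```text
time: 8.22
eef_pos: [0.5199, 0.0058, 0.4818]
tcp_rot: [-0.0, 0.006, 1.0, -0.0]
contact_force: [-0.3, -0.6, -1.9]
opening: 0.631
finger_force: 86.4
```

Request:
{"method": "drive_tool", "body": {"moves": [[[0,0,0],[0,0,0],0.04],[[0,0,0],[0,0,0],0.04],[[0,0,0],[0,0,0],0.04],[[0,0,0],[0,0,0],0.04],[[0,0,0],[0,0,0],0.04]]}}

```text
time: 8.85
eef_pos: [0.52, 0.0058, 0.4818]
tcp_rot: [-0.0, 0.006, 1.0, -0.0]
contact_force: [-0.1, -0.5, -1.6]
opening: 0.638
finger_force: 86.4
```

Request:
{"method": "drive_tool", "body": {"moves": [[[0.18,0,0],[0,0,0],0.04],[[0.18,0,0],[0,0,0],0.04],[[0.18,0,0],[0,0,0],0.04],[[0.18,0,0],[0,0,0],0.04],[[0.18,0,0],[0,0,0],0.04]]}}

```text
time: 9.48
eef_pos: [0.5201, 0.0054, 0.4809]
tcp_rot: [0.001, 0.443, 0.896, -0.0]
contact_force: [0.8, 0.0, -0.8]
opening: 0.636
finger_force: 85.9
```

Request:
{"method": "drive_tool", "body": {"moves": [[[0.18,0,0],[0,0,0],0.04],[[0.18,0,0],[0,0,0],0.04],[[0.18,0,0],[0,0,0],0.04],[[0.18,0,0],[0,0,0],0.04],[[0.18,0,0],[0,0,0],0.04]]}}

```text
time: 10.1
eef_pos: [0.52, 0.005, 0.4812]
tcp_rot: [0.001, 0.789, 0.614, 0.0]
contact_force: [-0.4, 0.9, -1.9]
opening: 0.631
finger_force: 85.2
```

Request:
{"method": "drive_tool", "body": {"moves": [[[0.18,0,0],[0,0,0],0.04],[[0.18,0,0],[0,0,0],0.04],[[0.18,0,0],[0,0,0],0.04],[[0.18,0,0],[0,0,0],0.04],[[0.18,0,0],[0,0,0],0.04]]}}

```text
time: 10.72
eef_pos: [0.5199, 0.005, 0.4822]
tcp_rot: [0.0, 0.978, 0.21, 0.001]
contact_force: [0.1, 1.0, -3.0]
opening: 0.634
finger_force: 84.9
```

Request:
{"method": "drive_tool", "body": {"moves": [[[0.18,0,0],[0,0,0],0.04],[[0.18,0,0],[0,0,0],0.04],[[0.07,0,0],[0,0,0],0.04],[[0,0,0],[0,0,0],0.04]]}}

```text
time: 11.22
eef_pos: [0.5197, 0.007, 0.4817]
tcp_rot: [-0.001, 1.0, 0.0, -0.0]
contact_force: [0.5, 0.1, -2.8]
opening: 0.635
finger_force: 85.1
```

Request:
{"method": "drive_tool", "body": {"moves": [[[0,0,0],[-0.03,-0.002,0.05],0.04],[[0,0,0],[-0.03,-0.002,0.05],0.04],[[0,0,0],[-0.03,-0.002,0.05],0.04],[[0,0,0],[-0.03,-0.002,0.05],0.04],[[0,0,0],[-0.015,0,0.055],0.04]]}}

```text
time: 11.85
eef_pos: [0.6561, -0.0035, 0.2247]
tcp_rot: [0.001, 1.0, 0.001, 0.0]
contact_force: [0.8, -0.1, -2.4]
opening: 0.633
finger_force: 85.1
```

Request:
{"method": "drive_tool", "body": {"moves": [[[0,0,0],[0,0,0.055],0.04],[[0,0,0],[0,0,0.055],0.04],[[0,0,0],[0,0,0.03],0.04],[[0,0,0],[0,0,0],0.04],[[0,0,0],[0,0,0],0.04]]}}

```text
time: 12.48
eef_pos: [0.6561, -0.003, 0.0884]
tcp_rot: [0.0, 1.0, -0.0, 0.001]
contact_force: [0.3, 0.5, -1.2]
opening: 0.631
finger_force: 85.2
```

```bash
python3 - <<'E'
from h import *
c=snap('side','s4');cv2.imwrite('pics/s4c.png',cv2.resize(cv2.imread('pics/s4.png')[130:280,200:400],(800,600),interpolation=cv2.INTER_CUBIC))
s=ctrl.get_state();print(s['eef_pos'],s['contact_force'])
E
```

```text
[ 0.65668665 -0.00295704  0.08940649] [-0.20006172  0.76948186 -1.68770217]
```

View pics/s4c.png

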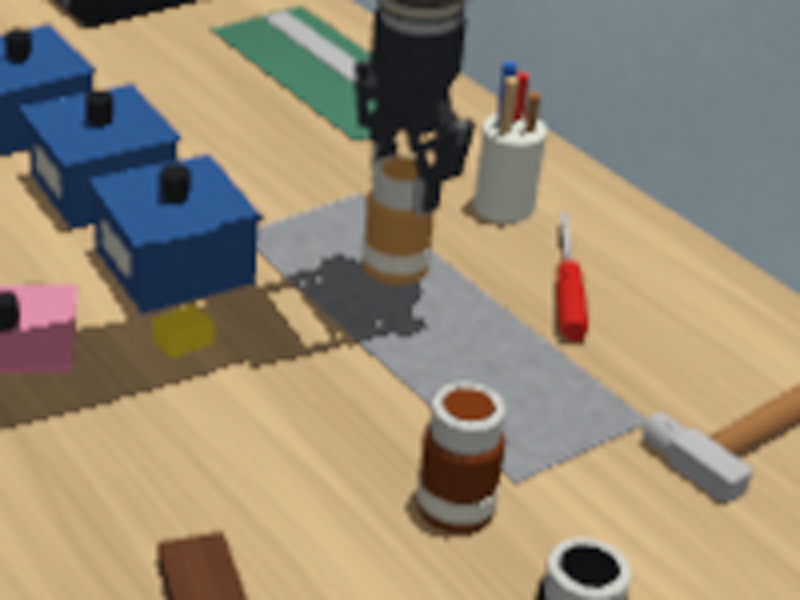

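The jar is upright above the mat, clear of everything. I'll lower it gently.

Request:
{"method": "drive_tool", "body": {"moves": [[[0,0,0],[0,0,0.012],0.04],[[0,0,0],[0,0,0.008],0.04],[[0,0,0],[0,0,0.003],0.04],[[0,0,0],[0,0,0],0.04]]}}

```text
time: 13.02
eef_pos: [0.6553, -0.0022, 0.0647]
tcp_rot: [-0.0, 1.0, -0.0, 0.0]
contact_force: [-1.7, -0.6, 1.1]
opening: 0.633
finger_force: 86.9
```

Request:
{"method": "drive_tool", "body": {"moves": [[[0,0,0],[0,0,0.001],0.04],[[0,0,0],[0,0,0],0.066],[[0,0,0],[0,0,0],0.072],[[0,0,0],[0,0,0],0.078],[[0,0,0],[0,0,0],0.08]]}}

```text
time: 13.65
eef_pos: [0.6549, -0.0023, 0.0626]
tcp_rot: [-0.0, 1.0, 0.0, -0.0]
contact_force: [0.4, -0.3, 0.1]
opening: 0.933
finger_force: 0.0
```

Request:
{"method": "drive_tool", "body": {"moves": [[[0,0,0],[0,0,0],0.08],[[0,0,0],[0,0,-0.03],0.08],[[0,0,0],[0,0,-0.06],0.08],[[0,0,0],[0,0,-0.06],0.08],[[0,0,0],[0.03,-0.05,0],0.0854]]}}

```text
time: 14.28
eef_pos: [0.6295, -0.0514, 0.2212]
tcp_rot: [-0.003, 1.0, -0.002, 0.007]
contact_force: [0.2, -0.4, 0.7]
opening: 0.998
finger_force: 0.0
```

Request:
{"method": "drive_tool", "body": {"moves": [[[0,0,0],[0.03,-0.05,0],0.0854],[[0,0,0],[0.03,-0.05,0],0.0854],[[0,0,0],[0.035,-0.05,0],0.0854],[[0,0,0],[0,-0.05,0],0.0854],[[0,0,0],[0,0,0],0.0854]]}}

```text
time: 14.9
eef_pos: [0.5293, -0.2554, 0.2131]
tcp_rot: [0.002, 1.0, -0.0, 0.0]
contact_force: [0.1, -0.2, -0.1]
opening: 1.0
finger_force: 0.0
```

```bash
python3 - <<'E'
from h import *
c=snap('wrist','w5'); c=snap('top','t5');a=cv2.imread('pics/w5.png');b=cv2.imread('pics/t5.png')[100:250,200:400]
cv2.imwrite('pics/c5.png',np.hstack([cv2.resize(a,(400,300)),cv2.resize(b,(400,300),interpolation=cv2.INTER_CUBIC)]))
s=ctrl.get_state();print(s['eef_pos'],np.round(s['qpos'],3),s['contact_force'])
print(proj(load('w5'),[[.5304,-.2536,.1]]),proj(load('t5'),[[.5304,-.2536,.1],[.656,-.003,.103]]))
E
```

```text
[ 0.5298489  -0.25234988  0.21272003] [-0.617  0.104  1.809  0.     1.229 -2.187] [ 0.24469742 -0.01311495  0.15846764]
[[251.89178964 187.38704982]] [[361.4054724  181.56988448]
 [268.61488438 133.64123428]]
```

View pics/c5.png

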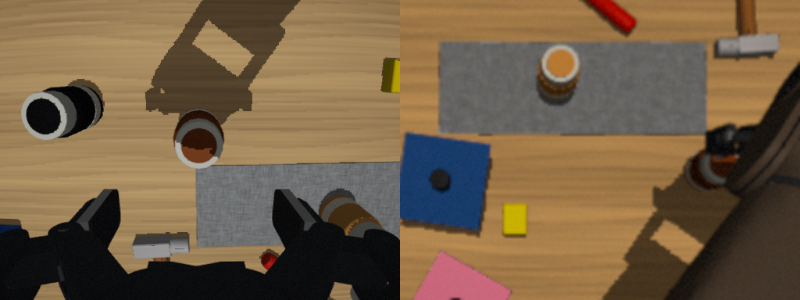

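The tan jar stands upright on the mat. In the wrist view the brown cap is at about (253,187) against a prediction of (252,187), so it is aligned. Now the brown jar gets the same treatment.

Request:
{"method": "drive_tool", "body": {"moves": [[[0,0,0],[0,0,0.05],0.0854],[[0,0,0],[0,0,0.055],0.0854],[[0,0,0],[0,0,0.049],0.0854],[[0,0,0],[0,0,0],0.0854],[[0,0,0],[0,0,0],0.05]], "grip_force": 60}}

```text
time: 15.62
eef_pos: [0.5315, -0.2521, 0.0608]
tcp_rot: [-0.001, 1.0, -0.001, 0.001]
contact_force: [0.0, 0.3, 0.4]
opening: 0.814
finger_force: 0.0
```

Request:
{"method": "drive_tool", "body": {"moves": [[[0,0,0],[0,0,0],0.04],[[0,0,0],[0,0,0],0.04],[[0,0,0],[0,0,0],0.04],[[0,0,0],[0,0,0],0.04]]}}

```text
time: 16.12
eef_pos: [0.5331, -0.254, 0.0644]
tcp_rot: [0.0, 1.0, -0.002, 0.004]
contact_force: [-1.0, 1.6, 8.7]
opening: 0.587
finger_force: 84.2
```

Request:
{"method": "drive_tool", "body": {"moves": [[[0,0,0],[0,0,-0.03],0.04],[[0,0,0],[0,0,-0.06],0.04],[[0,0,0],[0,0,-0.06],0.04],[[0,0,0],[0,0,0],0.04]], "grip_force": 80}}

```text
time: 16.62
eef_pos: [0.5335, -0.2546, 0.2179]
tcp_rot: [-0.0, 1.0, -0.005, 0.007]
contact_force: [0.2, 0.2, -2.3]
opening: 0.585
finger_force: 97.9
```

```bash
python3 - <<'E'
from h import *
c=snap('wrist','w6'); c=snap('side','s6');a=cv2.imread('pics/w6.png')
s=ctrl.get_state();u,v=proj(c,[s['eef_pos']])[0].astype(int);print(u,v)
b=cv2.imread('pics/s6.png')[max(v-75,0):v+75,u-100:u+100]
cv2.imwrite('pics/c6.png',np.hstack([cv2.resize(a,(400,300)),cv2.resize(b,(400,300),interpolation=cv2.INTER_CUBIC)]))
print(s['eef_pos'],np.round(s['qpos'],3),s['contact_force'],s['opening'],s['finger_force'])
E
```

```text
320 198
[ 0.53001016 -0.25223602  0.21002245] [-0.617  0.105  1.813 -0.     1.222 -2.188] [ 0.13045046  0.80165137 -4.64174611] 0.5861872680860166 97.75835292879492
```

View pics/c6.png

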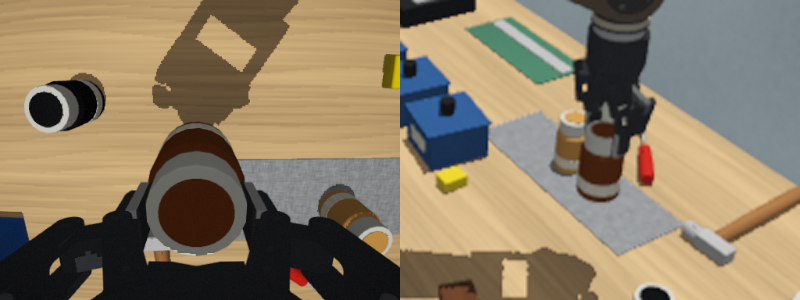

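The brown jar is lifted and upright in the grip. Next I'll carry it to the flipping spot and invert it.

Request:
{"method": "drive_tool", "body": {"moves": [[[0,0,0],[0.002,0.025,-0.055],0.04],[[0,0,0],[0.002,0.025,-0.055],0.04],[[0,0,0],[0.002,0.025,-0.055],0.04],[[0,0,0],[0.002,0.025,-0.055],0.04],[[0,0,0],[0.002,0.025,-0.052],0.04]]}}

```text
time: 17.35
eef_pos: [0.5194, -0.1263, 0.4795]
tcp_rot: [-0.0, 1.0, 0.001, -0.002]
contact_force: [1.0, -0.7, -3.1]
opening: 0.587
finger_force: 98.2
```

Request:
{"method": "drive_tool", "body": {"moves": [[[0,0,0],[0,0.045,0],0.04],[[0,0,0],[0,0.045,0],0.04],[[0,0,0],[0,0.042,0],0.04],[[0,0,0],[0,0,0],0.04]]}}

```text
time: 17.85
eef_pos: [0.5194, 0.0072, 0.478]
tcp_rot: [-0.002, 1.0, 0.001, -0.003]
contact_force: [0.2, -0.6, -3.7]
opening: 0.582
finger_force: 98.6
```

Request:
{"method": "drive_tool", "body": {"moves": [[[-0.18,0,0],[0,0,0],0.04],[[-0.18,0,0],[0,0,0],0.04],[[-0.18,0,0],[0,0,0],0.04],[[-0.18,0,0],[0,0,0],0.04],[[-0.18,0,0],[0,0,0],0.04]]}}

```text
time: 18.48
eef_pos: [0.52, 0.0028, 0.4788]
tcp_rot: [0.002, 0.9, 0.437, -0.001]
contact_force: [0.5, -0.1, -4.0]
opening: 0.584
finger_force: 99.5
```

Request:
{"method": "drive_tool", "body": {"moves": [[[-0.18,0,0],[0,0,0],0.04],[[-0.18,0,0],[0,0,0],0.04],[[-0.18,0,0],[0,0,0],0.04],[[-0.18,0,0],[0,0,0],0.04],[[-0.18,0,0],[0,0,0],0.04]]}}

```text
time: 19.1
eef_pos: [0.5202, 0.0033, 0.4784]
tcp_rot: [0.003, 0.62, 0.785, -0.0]
contact_force: [0.8, 0.2, -2.6]
opening: 0.584
finger_force: 100.1
```

Request:
{"method": "drive_tool", "body": {"moves": [[[-0.18,0,0],[0,0,0],0.04],[[-0.18,0,0],[0,0,0],0.04],[[-0.18,0,0],[0,0,0],0.04],[[-0.18,0,0],[0,0,0],0.04],[[-0.18,0,0],[0,0,0],0.04]]}}

```text
time: 19.73
eef_pos: [0.5202, 0.0036, 0.4786]
tcp_rot: [0.003, 0.216, 0.976, 0.0]
contact_force: [-0.2, 0.7, -2.8]
opening: 0.579
finger_force: 100.6
```

Request:
{"method": "drive_tool", "body": {"moves": [[[-0.18,0,0],[0,0,0],0.04],[[-0.18,0,0],[0,0,0],0.04],[[-0.08,0,0],[0,0,0],0.04],[[0,0,0],[0,0,0],0.04],[[0,0,0],[0,0,0],0.04]]}}

```text
time: 20.35
eef_pos: [0.5201, 0.0041, 0.4802]
tcp_rot: [0.001, 0.001, 1.0, 0.001]
contact_force: [1.1, -0.5, -3.6]
opening: 0.585
finger_force: 100.7
```

Request:
{"method": "drive_tool", "body": {"moves": [[[0,0,0],[0,0,0],0.04],[[0,0,0],[0,0,0],0.04],[[0,0,0],[0,0,0],0.04],[[0,0,0],[0,0,0],0.04],[[0,0,0],[0,0,0],0.04]]}}

```text
time: 20.98
eef_pos: [0.5199, 0.0047, 0.4809]
tcp_rot: [-0.0, 0.001, 1.0, -0.0]
contact_force: [0.7, 0.4, -3.9]
opening: 0.582
finger_force: 100.7
```

```bash
python3 - <<'E'
from h import *
c=snap('top','t7'); a=cv2.imread('pics/t7.png');c=snap('side','s7');b=cv2.imread('pics/s7.png')
cv2.imwrite('pics/c7.png',cv2.resize(np.hstack([a,b]),(800,300),interpolation=cv2.INTER_AREA))
s=ctrl.get_state()
print(s['eef_pos'],np.round(s['qpos'],3),s['contact_force'],s['opening'],s['finger_force'])
E
```

```text
[0.51994219 0.00479929 0.48085085] [-0.187  0.32   2.082  3.139  2.402 -1.385] [-0.36782346  0.63969143 -4.05486191] 0.5873595207054741 100.71276982314885
```

View pics/c7.png

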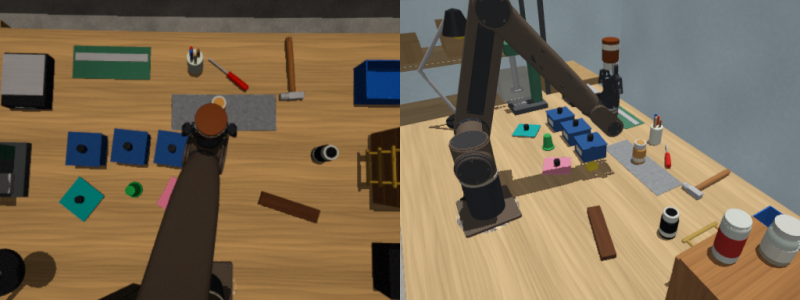

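The brown jar is inverted (foot up) and the tan jar is still on the mat. After a longer hold I'll turn it back and carry it to the mat.

Request:
{"method": "drive_tool", "body": {"moves": [[[0,0,0],[0,0,0],0.04],[[0,0,0],[0,0,0],0.04],[[0,0,0],[0,0,0],0.04],[[0,0,0],[0,0,0],0.04],[[0.18,0,0],[0,0,0],0.04]]}}

```text
time: 21.7
eef_pos: [0.5199, 0.007, 0.4805]
tcp_rot: [0.0, 0.093, 0.996, -0.002]
contact_force: [1.6, -0.0, -2.8]
opening: 0.585
finger_force: 100.7
```

Request:
{"method": "drive_tool", "body": {"moves": [[[0.18,0,0],[0,0,0],0.04],[[0.18,0,0],[0,0,0],0.04],[[0.18,0,0],[0,0,0],0.04],[[0.18,0,0],[0,0,0],0.04],[[0.18,0,0],[0,0,0],0.04]]}}

```text
time: 22.32
eef_pos: [0.5201, 0.0045, 0.4798]
tcp_rot: [0.001, 0.518, 0.855, -0.0]
contact_force: [1.2, 1.6, -2.9]
opening: 0.585
finger_force: 100.2
```

Request:
{"method": "drive_tool", "body": {"moves": [[[0.18,0,0],[0,0,0],0.04],[[0.18,0,0],[0,0,0],0.04],[[0.18,0,0],[0,0,0],0.04],[[0.18,0,0],[0,0,0],0.04],[[0.18,0,0],[0,0,0],0.04]]}}

```text
time: 22.95
eef_pos: [0.52, 0.0038, 0.4801]
tcp_rot: [0.001, 0.839, 0.544, 0.0]
contact_force: [0.9, 0.8, -3.8]
opening: 0.578
finger_force: 99.6
```

Request:
{"method": "drive_tool", "body": {"moves": [[[0.18,0,0],[0,0,0],0.04],[[0.18,0,0],[0,0,0],0.04],[[0.18,0,0],[0,0,0],0.04],[[0.18,0,0],[0,0,0],0.04],[[0.18,0,0],[0,0,0],0.04]]}}

```text
time: 23.58
eef_pos: [0.5198, 0.0041, 0.4812]
tcp_rot: [0.0, 0.992, 0.126, 0.001]
contact_force: [-0.7, 0.4, -3.6]
opening: 0.584
finger_force: 99.1
```

Request:
{"method": "drive_tool", "body": {"moves": [[[0.18,0,0],[0,0,0],0.04],[[0.08,0,0],[0,0,0],0.04],[[0,0,0],[0,0,0],0.04],[[0,0,0],[-0.027,-0.021,0.045],0.04],[[0,0,0],[-0.027,-0.021,0.045],0.04]]}}

```text
time: 24.2
eef_pos: [0.5746, -0.0382, 0.3902]
tcp_rot: [0.0, 1.0, 0.0, 0.001]
contact_force: [-0.3, -0.1, -3.6]
opening: 0.587
finger_force: 99.4
```

Request:
{"method": "drive_tool", "body": {"moves": [[[0,0,0],[-0.027,-0.021,0.045],0.04],[[0,0,0],[-0.027,-0.021,0.045],0.04],[[0,0,0],[-0.027,-0.021,0.045],0.04],[[0,0,0],[0,0,0.05],0.04],[[0,0,0],[0,0,0.05],0.04]]}}

```text
time: 24.82
eef_pos: [0.6545, -0.1017, 0.1531]
tcp_rot: [0.001, 1.0, 0.001, -0.001]
contact_force: [0.8, -0.1, -3.4]
opening: 0.583
finger_force: 99.3
```

Request:
{"method": "drive_tool", "body": {"moves": [[[0,0,0],[0,0,0.045],0.04],[[0,0,0],[0,0,0.015],0.04],[[0,0,0],[0,0,0],0.04],[[0,0,0],[0,0,0],0.04]]}}

```text
time: 25.32
eef_pos: [0.6568, -0.101, 0.0988]
tcp_rot: [0.0, 1.0, -0.001, 0.002]
contact_force: [0.8, 0.2, -3.5]
opening: 0.583
finger_force: 99.2
```

Request:
{"method": "drive_tool", "body": {"moves": [[[0,0,0],[0,0,0.015],0.04],[[0,0,0],[0,0,0.01],0.04],[[0,0,0],[0,0,0.003],0.04],[[0,0,0],[0,0,0.001],0.04],[[0,0,0],[0,0,0],0.04]]}}

```text
time: 25.95
eef_pos: [0.6546, -0.0999, 0.0679]
tcp_rot: [-0.0, 1.0, 0.0, -0.001]
contact_force: [-5.4, 1.1, 5.2]
opening: 0.587
finger_force: 100.5
```

Request:
{"method": "drive_tool", "body": {"moves": [[[0,0,0],[0,0,0],0.06],[[0,0,0],[0,0,0],0.07],[[0,0,0],[0,0,0],0.077],[[0,0,0],[0,0,0],0.08],[[0,0,0],[0,0,0],0.08]]}}

```text
time: 26.58
eef_pos: [0.655, -0.1003, 0.0668]
tcp_rot: [-0.0, 1.0, -0.0, 0.0]
contact_force: [0.1, -0.6, 0.9]
opening: 0.934
finger_force: 0.3
```

Request:
{"method": "drive_tool", "body": {"moves": [[[0,0,0],[0,0,-0.03],0.08],[[0,0,0],[0,0,-0.06],0.08],[[0,0,0],[0,0,-0.06],0.08],[[0,0,0],[0.026,-0.052,0],0.0854],[[0,0,0],[0.026,-0.052,0],0.0854]]}}

```text
time: 27.2
eef_pos: [0.6032, -0.2047, 0.2185]
tcp_rot: [-0.001, 1.0, -0.001, 0.001]
contact_force: [0.9, -0.6, -2.0]
opening: 1.001
finger_force: 0.0
```

Request:
{"method": "drive_tool", "body": {"moves": [[[0,0,0],[0.026,-0.052,0],0.0854],[[0,0,0],[0.026,-0.052,0],0.0854],[[0,0,0],[0.026,-0.052,0],0.0854],[[0,0,0],[0.027,-0.053,0],0.0854],[[0,0,0],[0,0,0],0.0854]]}}

```text
time: 27.82
eef_pos: [0.4959, -0.4166, 0.2166]
tcp_rot: [0.003, 1.0, -0.0, -0.0]
contact_force: [-0.0, 0.7, 0.3]
opening: 1.004
finger_force: 0.0
```

```bash
python3 - <<'E'
from h import *
c=snap('wrist','w8'); c=snap('top','t8');a=cv2.imread('pics/w8.png');b=cv2.imread('pics/t8.png')[100:250,200:400]
cv2.imwrite('pics/c8.png',np.hstack([cv2.resize(a,(400,300)),cv2.resize(b,(400,300),interpolation=cv2.INTER_CUBIC)]))
s=ctrl.get_state();print(s['eef_pos'],np.round(s['qpos'],3),s['contact_force'])
print(.78125*proj(load('w8'),[[.4973,-.4135,.1]]))
E
```

```text
[ 0.49778705 -0.41332241  0.21651481] [-8.500e-01  2.320e-01  1.656e+00  1.000e-03  1.254e+00 -2.420e+00] [ 0.0731376  -0.33160543 -0.11447398]
[[198.01697761 145.92132967]]
```

View pics/c8.png

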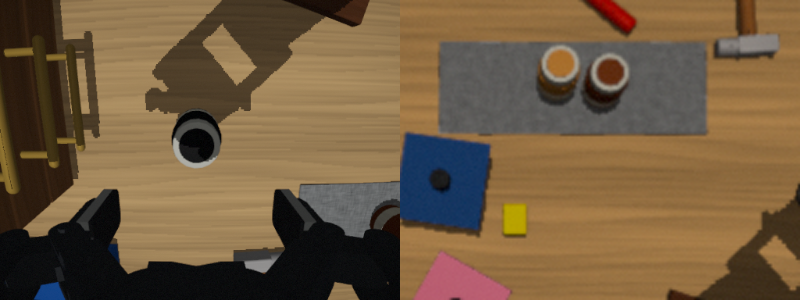

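The tan jar now sits about 3 cm nearer the brown one than where I put it. It looks knocked, but it is still upright and well on the mat. The black cap is at (197,146) against a prediction of (198,146), so I'll grip it.

Request:
{"method": "drive_tool", "body": {"moves": [[[0,0,0],[0,0,0.05],0.0854],[[0,0,0],[0,0,0.055],0.0854],[[0,0,0],[0,0,0.053],0.0854],[[0,0,0],[0,0,0],0.0854],[[0,0,0],[0,0,0],0.05]], "grip_force": 60}}

```text
time: 28.55
eef_pos: [0.4997, -0.4133, 0.0611]
tcp_rot: [-0.001, 1.0, -0.001, 0.001]
contact_force: [0.2, 0.2, 0.1]
opening: 0.818
finger_force: 0.0
```

Request:
{"method": "drive_tool", "body": {"moves": [[[0,0,0],[0,0,0],0.04],[[0,0,0],[0,0,0],0.04],[[0,0,0],[0,0,0],0.04],[[0,0,0],[0,0,0],0.04]]}}

```text
time: 29.05
eef_pos: [0.5008, -0.4163, 0.0646]
tcp_rot: [-0.0, 1.0, -0.004, 0.004]
contact_force: [-0.1, -1.4, 6.2]
opening: 0.59
finger_force: 72.9
```

```bash
python3 - <<'E'
from h import *
c=load('t8')
for n,u,v in (('tan',559,64),('brown',609,72)): print(n,onz(c,(200+(u-400)/2-.25,100+v/2-.25),.103).round(4))
E
```

```text
tan [ 0.6617 -0.0317  0.103 ]
brown [ 0.6518 -0.0993  0.103 ]
```

Request:
{"method": "drive_tool", "body": {"moves": [[[0,0,0],[0,0,-0.03],0.04],[[0,0,0],[0,0,-0.06],0.04],[[0,0,0],[0,0,-0.06],0.04],[[0,0,0],[0,0,-0.05],0.04],[[0,0,0],[-0.004,0.04,-0.044],0.04]], "grip_force": 80}}

```text
time: 29.68
eef_pos: [0.5018, -0.3747, 0.3071]
tcp_rot: [0.001, 1.0, -0.002, 0.002]
contact_force: [0.7, 0.5, -2.2]
opening: 0.582
finger_force: 91.9
```

Request:
{"method": "drive_tool", "body": {"moves": [[[0,0,0],[-0.004,0.04,-0.044],0.04],[[0,0,0],[-0.004,0.04,-0.044],0.04],[[0,0,0],[-0.004,0.04,-0.044],0.04],[[0,0,0],[-0.004,0.04,-0.044],0.04],[[0,0,0],[0,0.055,0],0.04]]}}

```text
time: 30.3
eef_pos: [0.5181, -0.1573, 0.4859]
tcp_rot: [0.0, 1.0, -0.003, 0.005]
contact_force: [1.0, 0.7, -2.8]
opening: 0.586
finger_force: 92.0
```

Request:
{"method": "drive_tool", "body": {"moves": [[[0,0,0],[0,0.055,0],0.04],[[0,0,0],[0,0.055,0],0.04],[[0,0,0],[0,0.053,0],0.04],[[0,0,0],[0,0,0],0.04]]}}

```text
time: 30.8
eef_pos: [0.5169, 0.0082, 0.4809]
tcp_rot: [-0.003, 1.0, 0.0, 0.002]
contact_force: [-0.7, -0.2, -2.0]
opening: 0.584
finger_force: 92.2
```

Request:
{"method": "drive_tool", "body": {"moves": [[[-0.18,0,0],[0,0,0],0.04],[[-0.18,0,0],[0,0,0],0.04],[[-0.18,0,0],[0,0,0],0.04],[[-0.18,0,0],[0,0,0],0.04],[[-0.18,0,0],[0,0,0],0.04]]}}

```text
time: 31.42
eef_pos: [0.5177, 0.0031, 0.4801]
tcp_rot: [0.0, 0.9, 0.436, 0.002]
contact_force: [-0.5, 0.8, -2.7]
opening: 0.585
finger_force: 92.8
```

Request:
{"method": "drive_tool", "body": {"moves": [[[-0.18,0,0],[0,0,0],0.04],[[-0.18,0,0],[0,0,0],0.04],[[-0.18,0,0],[0,0,0],0.04],[[-0.18,0,0],[0,0,0],0.04],[[-0.18,0,0],[0,0,0],0.04]]}}

```text
time: 32.05
eef_pos: [0.5179, 0.0033, 0.4793]
tcp_rot: [0.0, 0.621, 0.784, 0.001]
contact_force: [0.4, -0.5, -1.8]
opening: 0.586
finger_force: 93.2
```

Request:
{"method": "drive_tool", "body": {"moves": [[[-0.18,0,0],[0,0,0],0.04],[[-0.18,0,0],[0,0,0],0.04],[[-0.18,0,0],[0,0,0],0.04],[[-0.18,0,0],[0,0,0],0.04],[[-0.18,0,0],[0,0,0],0.04]]}}

```text
time: 32.67
eef_pos: [0.5179, 0.0035, 0.4793]
tcp_rot: [-0.001, 0.217, 0.976, 0.001]
contact_force: [0.4, 1.0, -1.8]
opening: 0.583
finger_force: 93.6
```

Request:
{"method": "drive_tool", "body": {"moves": [[[-0.18,0,0],[0,0,0],0.04],[[-0.18,0,0],[0,0,0],0.04],[[-0.08,0,0],[0,0,0],0.04],[[0,0,0],[0,0,0],0.04],[[0,0,0],[0,0,0],0.04]]}}

```text
time: 33.3
eef_pos: [0.5179, 0.0041, 0.4796]
tcp_rot: [-0.001, 0.002, 1.0, 0.001]
contact_force: [0.4, -0.1, -2.5]
opening: 0.582
finger_force: 93.6
```

Request:
{"method": "drive_tool", "body": {"moves": [[[0,0,0],[0,0,0],0.04],[[0,0,0],[0,0,0],0.04],[[0,0,0],[0,0,0],0.04],[[0,0,0],[0,0,0],0.04],[[0,0,0],[0,0,0],0.04]]}}

```text
time: 33.92
eef_pos: [0.518, 0.0048, 0.4788]
tcp_rot: [0.0, 0.001, 1.0, -0.0]
contact_force: [-0.1, -0.6, -1.3]
opening: 0.584
finger_force: 93.6
```

```bash
python3 - <<'E'
from h import *
c=snap('top','t9'); a=cv2.imread('pics/t9.png');c=snap('side','s9');b=cv2.imread('pics/s9.png')
cv2.imwrite('pics/c9.png',cv2.resize(np.hstack([a,b]),(800,300),interpolation=cv2.INTER_AREA))
s=ctrl.get_state()
print(s['eef_pos'],np.round(s['qpos'],3),s['contact_force'],s['opening'],s['finger_force'])
E
```

```text
[0.51795466 0.00480115 0.47880352] [-0.188  0.321  2.086  3.139  2.407 -1.385] [ 0.5264774  -0.51400062 -2.26426401] 0.581882756124947 93.62051385920495
```

View pics/c9.png

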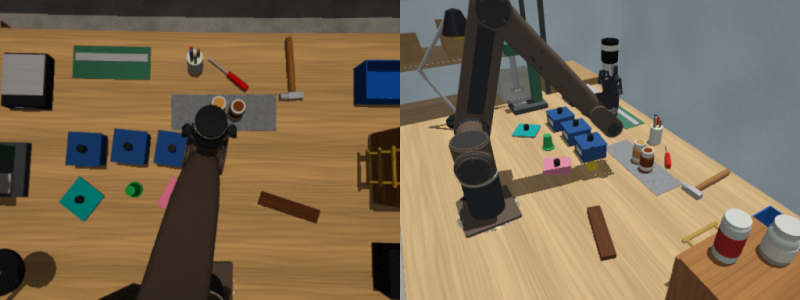

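The black jar is inverted, and the tan and brown jars stand on the mat. After the hold I'll turn it back and carry it to its spot.

Request:
{"method": "drive_tool", "body": {"moves": [[[0,0,0],[0,0,0],0.04],[[0,0,0],[0,0,0],0.04],[[0,0,0],[0,0,0],0.04],[[0,0,0],[0,0,0],0.04],[[0.18,0,0],[0,0,0],0.04]]}}

```text
time: 34.65
eef_pos: [0.5178, 0.007, 0.4785]
tcp_rot: [0.0, 0.093, 0.996, -0.002]
contact_force: [0.0, -0.1, -2.4]
opening: 0.584
finger_force: 93.6
```

Request:
{"method": "drive_tool", "body": {"moves": [[[0.18,0,0],[0,0,0],0.04],[[0.18,0,0],[0,0,0],0.04],[[0.18,0,0],[0,0,0],0.04],[[0.18,0,0],[0,0,0],0.04],[[0.18,0,0],[0,0,0],0.04]]}}

```text
time: 35.28
eef_pos: [0.5181, 0.0044, 0.4779]
tcp_rot: [0.001, 0.518, 0.855, -0.0]
contact_force: [0.9, -0.2, -1.9]
opening: 0.582
finger_force: 93.3
```

Request:
{"method": "drive_tool", "body": {"moves": [[[0.18,0,0],[0,0,0],0.04],[[0.18,0,0],[0,0,0],0.04],[[0.18,0,0],[0,0,0],0.04],[[0.18,0,0],[0,0,0],0.04],[[0.18,0,0],[0,0,0],0.04]]}}

```text
time: 35.9
eef_pos: [0.518, 0.0039, 0.4783]
tcp_rot: [0.001, 0.839, 0.544, 0.0]
contact_force: [0.6, 0.8, -1.5]
opening: 0.584
finger_force: 92.9
```

Request:
{"method": "drive_tool", "body": {"moves": [[[0.18,0,0],[0,0,0],0.04],[[0.18,0,0],[0,0,0],0.04],[[0.18,0,0],[0,0,0],0.04],[[0.18,0,0],[0,0,0],0.04],[[0.18,0,0],[0,0,0],0.04]]}}

```text
time: 36.52
eef_pos: [0.5179, 0.0042, 0.4794]
tcp_rot: [0.0, 0.992, 0.126, 0.001]
contact_force: [-0.5, 0.2, -2.0]
opening: 0.586
finger_force: 92.6
```

Request:
{"method": "drive_tool", "body": {"moves": [[[0.18,0,0],[0,0,0],0.04],[[0.08,0,0],[0,0,0],0.04],[[0,0,0],[0,0,0],0.04],[[0,0,0],[-0.0275,-0.04,0.035],0.04],[[0,0,0],[-0.0275,-0.04,0.035],0.04]]}}

```text
time: 37.15
eef_pos: [0.5735, -0.0764, 0.4084]
tcp_rot: [-0.0, 1.0, 0.0, 0.001]
contact_force: [0.6, -0.5, -3.1]
opening: 0.581
finger_force: 93.1
```

Request:
{"method": "drive_tool", "body": {"moves": [[[0,0,0],[-0.0275,-0.04,0.035],0.04],[[0,0,0],[-0.0275,-0.04,0.035],0.04],[[0,0,0],[-0.0275,-0.04,0.035],0.04],[[0,0,0],[0,0,0.055],0.04],[[0,0,0],[0,0,0.055],0.04]]}}

```text
time: 37.78
eef_pos: [0.655, -0.1971, 0.1911]
tcp_rot: [0.002, 1.0, 0.001, -0.0]
contact_force: [-0.5, -0.0, -2.2]
opening: 0.589
finger_force: 93.1
```

Request:
{"method": "drive_tool", "body": {"moves": [[[0,0,0],[0,0,0.055],0.04],[[0,0,0],[0,0,0.04],0.04],[[0,0,0],[0,0,0],0.04],[[0,0,0],[0,0,0],0.04]]}}

```text
time: 38.28
eef_pos: [0.6564, -0.1964, 0.1006]
tcp_rot: [0.0, 1.0, -0.0, 0.001]
contact_force: [0.0, -0.2, -1.4]
opening: 0.583
finger_force: 93.0
```

Request:
{"method": "drive_tool", "body": {"moves": [[[0,0,0],[0,0,0.016],0.04],[[0,0,0],[0,0,0.011],0.04],[[0,0,0],[0,0,0.003],0.04],[[0,0,0],[0,0,0.001],0.04],[[0,0,0],[0,0,0],0.04]]}}

```text
time: 38.9
eef_pos: [0.6558, -0.1953, 0.068]
tcp_rot: [-0.0, 1.0, -0.0, 0.0]
contact_force: [0.2, -0.7, -2.4]
opening: 0.583
finger_force: 93.4
```

Request:
{"method": "drive_tool", "body": {"moves": [[[0,0,0],[0,0,0.001],0.04],[[0,0,0],[0,0,0.001],0.04],[[0,0,0],[0,0,0],0.04]]}}

```text
time: 39.28
eef_pos: [0.656, -0.1953, 0.0678]
tcp_rot: [-0.0, 1.0, -0.0, 0.0]
contact_force: [-3.0, 2.2, 6.0]
opening: 0.587
finger_force: 94.4
```

Request:
{"method": "drive_tool", "body": {"moves": [[[0,0,0],[0,0,0],0.06],[[0,0,0],[0,0,0],0.07],[[0,0,0],[0,0,0],0.077],[[0,0,0],[0,0,0],0.078],[[0,0,0],[0,0,0],0.078]]}}

```text
time: 39.9
eef_pos: [0.6555, -0.1952, 0.0657]
tcp_rot: [-0.0, 1.0, 0.0, -0.0]
contact_force: [0.6, -0.3, 1.4]
opening: 0.911
finger_force: 0.0
```

Request:
{"method": "drive_tool", "body": {"moves": [[[0,0,0],[0,0,-0.03],0.078],[[0,0,0],[0,0,-0.06],0.078],[[0,0,0],[0,0,-0.06],0.078],[[0,0,0],[0.0255,0.0535,0],0.078],[[0,0,0],[0.0255,0.0535,0],0.078]]}}

```text
time: 40.52
eef_pos: [0.6045, -0.0877, 0.2174]
tcp_rot: [0.001, 1.0, -0.0, 0.001]
contact_force: [0.7, 0.9, -0.1]
opening: 0.913
finger_force: 0.0
```

Request:
{"method": "drive_tool", "body": {"moves": [[[0,0,0],[0.0255,0.0535,0],0.07],[[0,0,0],[0.0255,0.0535,0],0.07],[[0,0,0],[0.0255,0.0535,0],0.07],[[0,0,0],[0.0255,0.0535,0],0.07],[[0,0,0],[0,0,0],0.07]]}}

```text
time: 41.15
eef_pos: [0.5007, 0.1287, 0.216]
tcp_rot: [-0.003, 1.0, 0.0, 0.0]
contact_force: [-0.3, -0.0, 0.6]
opening: 0.816
finger_force: 0.0
```

```bash
python3 - <<'E'
from h import *
c=snap('wrist','w10'); c=snap('top','t10');a=cv2.imread('pics/w10.png');b=cv2.imread('pics/t10.png')[100:250,200:400]
cv2.imwrite('pics/c10.png',np.hstack([cv2.resize(a,(400,300)),cv2.resize(b,(400,300),interpolation=cv2.INTER_CUBIC)]))
s=ctrl.get_state();print(s['eef_pos'],np.round(s['qpos'],3),s['contact_force'])
print(.78125*proj(load('w10'),[[.502,.1255,.103]]))
E
```

```text
[0.50242475 0.12605533 0.21610534] [ 5.000e-02 -5.700e-02  1.967e+00 -1.000e-03  1.231e+00 -1.522e+00] [ 0.21282114  0.18256619 -0.24984819]
[[191.86270518 146.71158194]]
```

View pics/c10.png

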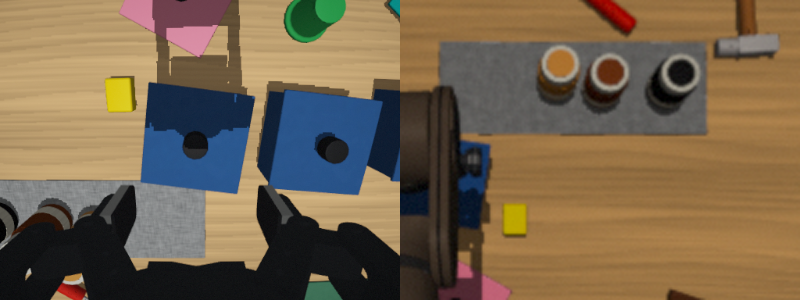

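All three jars are upright on the mat: tan (559,64), brown (609,72) and black (681,72) in the crop. I'll refine the right-hand knob's position numerically.

```bash
python3 - <<'E'
from h import *
c=snap('wrist','w11');im=c['image'].astype(int)
u,v=proj(c,[[.502,.1255,.103]])[0];print(u,v)
m=np.zeros(im.shape[:2],bool);r=im[:,:,2]
u0,v0=int(u)-35,int(v)-35
sub=im[v0:v0+70,u0:u0+70]; k=((sub[:,:,2]-sub[:,:,0])<18).astype(np.uint8)
n,l,st,ce=cv2.connectedComponentsWithStats(k);i=1+np.argmax(st[1:,4]);print(st[i]+np.array([u0,v0,0,0,0]),ce[i]+[u0,v0])
x,y,w,h,_=st[i]; uc=u0+x+(w-1)/2
print('y knob',[onz(c,(uc,v),z).round(4) for z in(.103,.09)], ctrl.get_state()['eef_pos'])
print('far edge (v max) ',onz(c,(uc,v0+y+h-1),.103),'near',onz(c,(uc,v0+y),.081), 'cen',-np.array(c['R']).T@c['t'])
E
```

```text
249.002483557319 185.5796427575129
[237 166  32  35 894] [253.02237136 183.13310962]
y knob [array([0.502 , 0.1284, 0.103 ]), array([0.5053, 0.1284, 0.09  ])] [0.50282113 0.12534457 0.21605643]
far edge (v max)  [0.51435463 0.12840469 0.103     ] near [0.48984517 0.12843846 0.081     ] cen [0.43575156 0.12704584 0.36593632]
```

Request:
{"method": "drive_tool", "body": {"moves": [[[0,0,0],[0,0.002,0.05],0.06],[[0,0,0],[0,0,0.05],0.06],[[0,0,0],[0,0,0.019],0.06],[[0,0,0],[0,0,0],0.05],[[0,0,0],[0,0,0],0.035]], "grip_force": 40}}

```text
time: 41.92
eef_pos: [0.5039, 0.1269, 0.098]
tcp_rot: [0.001, 1.0, 0.0, 0.001]
contact_force: [-0.2, 1.6, 0.6]
opening: 0.411
finger_force: 0.0
```

Request:
{"method": "drive_tool", "body": {"moves": [[[0,0,0],[0,0,0],0.02],[[0,0,0],[0,0,0],0.015],[[0,0,0],[0,0,0],0.015],[[0,0,0],[0,0,0],0.015],[[0,0,0],[0,0,0],0.015]]}}

```text
time: 42.55
eef_pos: [0.5024, 0.1278, 0.0968]
tcp_rot: [-0.0, 1.0, -0.0, 0.0]
contact_force: [-0.8, 0.9, -0.3]
opening: 0.179
finger_force: 0.0
```

The fingers closed further than the knob's width, so I'll look before doing anything else.

```bash
python3 - <<'E'
from h import *
c=snap('wrist','w12');s=ctrl.get_state();d=snap('side','s12')
u,v=proj(d,[s['eef_pos']])[0].astype(int);print(u,v,s['eef_pos'],s['opening'])
a=cv2.imread('pics/w12.png');b=cv2.imread('pics/s12.png')[v-38:v+37,u-50:u+50]
cv2.imwrite('pics/c12.png',np.hstack([cv2.resize(a,(400,300)),cv2.resize(b,(400,300),interpolation=cv2.INTER_CUBIC)]))
E
```

```text
242 173 [0.50236509 0.12779419 0.0968052 ] 0.17654074301830178
```

View pics/c12.png

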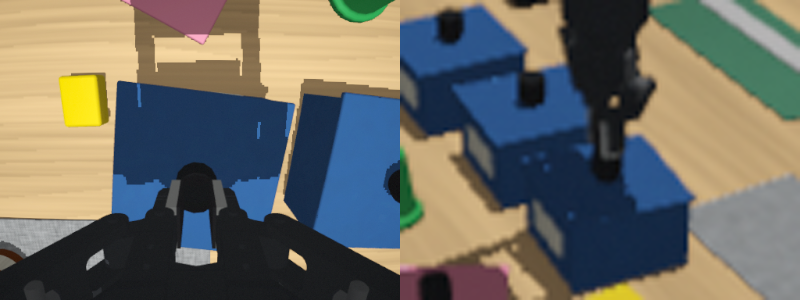

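This is my fourteenth and last viewed picture. It shows the knob at (197,170) in the wrist half, sitting between the pads, and the finger opening had simply stopped at the value I commanded. From here I'll check by numbers. Next I'll command it fully shut.

Request:
{"method": "drive_tool", "body": {"moves": [[[0,0,0],[0,0,0],0.0],[[0,0,0],[0,0,0],0.0],[[0,0,0],[0,0,0],0.0],[[0,0,0],[0,0,0],0.0]], "grip_force": 50}}

```text
time: 43.15
eef_pos: [0.5024, 0.1277, 0.0968]
tcp_rot: [-0.0, 1.0, 0.0, -0.0]
contact_force: [0.3, 0.3, 0.7]
opening: -0.005
finger_force: 0.0
```

```bash
python3 - <<'E'
from h import *
c=load('w12');k=.78125
for X in [[.5024,.1277,.0968],[.5024,.1277,.08],[.502,.1275,.103],[.488,.1275,.103],[.488,.1275,.081],[.48,.1275,.075],[.502,.1275,.075]]: print(X,(k*proj(c,[X]))[0].round(1))
im=cv2.imread('pics/w12.png'); col=im[:,252].astype(int); print([(r,tuple(col[r])) for r in range(195,330,4)])
d=load('s12');print('side', [( (proj(d,[X])[0]-[192,135])*4+[400,0]).round() for X in ([.5024,.1277,.0968],[.5024,.1277,.08],[.502,.1275,.103],[.502,.1275,.075])])
E
```

```text
[0.5024, 0.1277, 0.0968] [194.2 189.5]
[0.5024, 0.1277, 0.08] [194.4 179.6]
[0.502, 0.1275, 0.103] [193.8 193.1]
[0.488, 0.1275, 0.103] [193.7 171.3]
[0.488, 0.1275, 0.081] [194.  160.2]
[0.48, 0.1275, 0.075] [194.1 146.4]
[0.502, 0.1275, 0.075] [194.1 176.4]
[(195, (np.int64(88), np.int64(56), np.int64(30))), (199, (np.int64(88), np.int64(52), np.int64(27))), (203, (np.int64(88), np.int64(53), np.int64(28))), (207, (np.int64(80), np.int64(50), np.int64(26))), (211, (np.int64(20), np.int64(18), np.int64(18))), (215, (np.int64(22), np.int64(22), np.int64(20))), (219, (np.int64(22), np.int64(23), np.int64(21))), (223, (np.int64(30), np.int64(27), np.int64(26))), (227, (np.int64(24), np.int64(23), np.int64(24))), (231, (np.int64(26), np.int64(23), np.int64(22))), (235, (np.int64(23), np.int64(22), np.int64(21))), (239, (np.int64(25), np.int64(24), np.int64(20))), (243, (np.int64(28), np.int64(25), np.int64(23))), (247, (np.int64(25), np.int64(23), np.int64(22))), (251, (np.int64(25), np.int64(23), np.int64(22))), (255, (np.int64(26), np.int64(23), np.int64(24))), (259, (np.int64(21), np
[... 315 characters left out ...]
64(110), np.int64(57))), (287, (np.int64(172), np.int64(109), np.int64(57))), (291, (np.int64(172), np.int64(109), np.int64(56))), (295, (np.int64(172), np.int64(110), np.int64(58))), (299, (np.int64(171), np.int64(109), np.int64(57))), (303, (np.int64(171), np.int64(109), np.int64(57))), (307, (np.int64(171), np.int64(109), np.int64(56))), (311, (np.int64(171), np.int64(109), np.int64(56))), (315, (np.int64(171), np.int64(109), np.int64(57))), (319, (np.int64(164), np.int64(162), np.int64(159))), (323, (np.int64(175), np.int64(174), np.int64(172))), (327, (np.int64(174), np.int64(173), np.int64(170)))]
side [array([604., 153.]), array([604., 169.]), array([603., 147.]), array([603., 174.])]
```

```bash
python3 - <<'E'
from h import *
def asc(im,u0,v0,w,h,s):
    for r in range(v0,v0+h,s):
        print(r,''.join('B' if p[2]>p[0]*1.5 and p[2]>40 else '#' if p.max()<45 else '+' if p.max()<100 else '.' for p in im[r,u0:u0+w:s].astype(int)))
c=snap('wrist','w13');asc(c['image'],190,180,130,130,3)
d=snap('side','s13');asc(d['image'],215,145,60,50,1)
print(proj(c,[ctrl.get_state()['eef_pos']]))
E
```

```text
180 BBBBBBBBBBBBBBBBBBBBBBBBBBBBBBBBBBBBBBBBBBBB
183 BBBBBBBBBBBBBBBBBBBBBBBBBBBBBBBBBBBBBBBBBBBB
186 BBBBBBBBBBBBBBBBBBBBBBBBBBBBBBBBBBBBBBBBBBBB
189 BBBBBBBBBBBBBBBBBBBBBBBBBBBBBBBBBBBBBBBBBBBB
192 BBBBBBBBBBBBBBBBBBBBBBBBBBBBBBBBBBBBBBBBBBBB
195 BBBBBBBBBBBBBBBBBBBBBBBBBBBBBBBBBBBBBBBBBBBB
198 BBBBBBBBBBBBBBBBBBBBBBBBBBBBBBBBBBBBBBBBBBBB
201 BBBBBBBBBBBBBBBBBBBBBBBBBBBBBBBBBBBBBBBBBBBB
204 BBBBBBBBBBBBBBBBBBBBBBBBBBBBBBBBBBBBBBBBBBBB
207 BBBBBBBBBBBBBBBBBBBBBBBBBBBBBBBBBBBBBBBBBBBB
210 BBBBBBBBBBBBBBBBB########BBBBBBBBBBBBBBBBBBB
213 BBBBBBBBBBBBBBB###########BBBBBBBBBBBBBBBBBB
216 BBBBBBBBBBBBBB#############BBBBBBBBBBBBBBBBB
219 BBBBBBBBBBBBB###############BBBBBBBBBBBBBBBB
222 BBBBBBBBBBBBB################BBBBBBBBBBBBBBB
225 BBBBBBBBBBBBB################BBBBBBBBBBBBBBB
228 BBBBBBBBBBBBB################BBBBBBBBBBBBBBB
231 BBBBBBBBBBBB####++++##++++###BBBBBBBBBBBBBBB
234 BBBBBBBBBBBB####++++##++++####BBBBBBBBBBBBBB
237 BBBBBBBBBBBB###+++++##++++####BBBBBBBBBBBBBB
240 BBBBBBBBBBBB###+++++##++++####BBBBBBBBBBBBBB
243 BBBBBBBBBBB####+++++##++++####BBBBBBBBBBBBBB
246 BBBBBBBBBBB####+++
[... 3635 characters left out ...]
BBBBBBBBBB..........
185 ++BBBBBBBB++BBBBBBBBBBBBBBBBBBBBBBBBBBBBBBBBBBBBB+..........
186 +++BB++..B+++BBBBBBBBBBBBBBBBBBBBBBBBBBBBBBBBBBBB...........
187 .++......B+++BBBBBBBBBBBBBBBBBBBBBBBBBBBBBBBBBBBB...........
188 .........B++++BBBBBBBBBBBBBBBBBBBBBBBBBBBBBBBBBBB...........
189 .........B++.++BBBBBBBBBBBBBBBBBBBBBBBBBBBBBBBBBB...........
190 .........+++..++BBBBBBBBBBBBBBBBBBBBBBBBBBBBBBBBB...........
191 .........+B+...+BBBBBBBBBBBBBBBBBBBBBBBBBBBBBBBBB...........
192 .........+B+....+BBBBBBBBBBBBBBBBBBBBBBBBBBBBBBBB...........
193 .......+++BB+...++BBBBBBBBBBBBBBBBBBBBBBBBBBBBBBB...........
194 ........+++BB+...+BBBBBBBBBBBBBBBBBBBBBBBBBBBBBBB...........
[[248.81842837 242.5656358 ]]
```

The side view rows show the fingertips ending at row 172, exactly on the knob's top. So the tips really sit about 17 mm higher than the state suggests. I'll open, go lower and grip.

Request:
{"method": "drive_tool", "body": {"moves": [[[0,0,0],[0,0,-0.01],0.03],[[0,0,0],[0,0,0],0.055],[[0,0,0],[0,0,0],0.055],[[0,0,0],[0,0,0.015],0.055],[[0,0,0],[0,0,0.011],0.055]]}}

```text
time: 43.88
eef_pos: [0.5016, 0.1277, 0.0791]
tcp_rot: [-0.0, 1.0, -0.0, -0.001]
contact_force: [0.5, 0.5, 0.3]
opening: 0.641
finger_force: 0.0
```

Request:
{"method": "drive_tool", "body": {"moves": [[[0,0,0],[0,0,0],0.055],[[0,0,0],[0,0,0],0.03],[[0,0,0],[0,0,0],0.01],[[0,0,0],[0,0,0],0.0],[[0,0,0],[0,0,0],0.0]]}}

```text
time: 44.5
eef_pos: [0.5029, 0.1278, 0.0813]
tcp_rot: [-0.0, 1.0, 0.0, 0.001]
contact_force: [0.4, 0.1, 1.8]
opening: 0.299
finger_force: 49.4
```

Request:
{"method": "drive_tool", "body": {"moves": [[[0,0,0],[0,0,-0.02],0.0],[[0,0,0],[0,0,-0.05],0.0],[[0,0,0],[0,0,-0.06],0.0],[[0,0,0],[0,0,-0.06],0.0],[[0,0,0],[-0.055,0,0],0.0]]}}

```text
time: 45.12
eef_pos: [0.5596, 0.1286, 0.281]
tcp_rot: [-0.001, 1.0, 0.001, 0.008]
contact_force: [0.7, -0.1, -0.9]
opening: 0.302
finger_force: 49.4
```

Request:
{"method": "drive_tool", "body": {"moves": [[[0,0,0],[-0.055,0,0],0.0],[[0,0,0],[-0.05,0,0],0.0],[[0,0,0],[0,0,0],0.0],[[0,0,0],[0,0,0],0.0]]}}

```text
time: 45.62
eef_pos: [0.6616, 0.1278, 0.2697]
tcp_rot: [-0.0, 1.0, 0.0, -0.001]
contact_force: [0.3, 1.0, -0.9]
opening: 0.303
finger_force: 49.3
```

```bash
cat >> h.py <<'E'
def tin(f,cx,cy,yaw,z=.0,h=.07,n=26):
    """ascii of hue classes over the tin mouth; sample plane height z"""
    c=snap('wrist',f);im=c['image'].astype(int);a=np.radians(yaw)
    g=np.linspace(-h,h,n)
    for dx in -g:
        P=[[cx+dx*np.cos(a)-dy*np.sin(a),cy+dx*np.sin(a)+dy*np.cos(a),z] for dy in -g]
        print(''.join(cl(im[int(round(v)),int(round(u))]) if 0<=u<511.4 and 0<=v<383.4 else ' ' for u,v in proj(c,P)))
def cl(p):
    r,g,b=p
    if max(p)<40:return '#'
    h,s,v=cv2.cvtColor(np.uint8([[p]]),cv2.COLOR_RGB2HSV)[0,0]
    if s<50: return 'w' if v>120 else 'g'
    return 'R' if h<8 or h>172 else 'o' if h<18 else 'Y' if h<36 else 'G' if h<95 else 'B' if h<135 else 'P'
E
python3 - <<'E'
from h import *
tin('w14',.502,.1255,-6.5); print(ctrl.get_state()['eef_pos'],ctrl.get_state()['opening'])
E
```

```text
ooYoYYoYoooYooooYYYYYYYYYY
oooYoooooYoYoYYooooYYYYYYY
YooYooYooooYoYoooYYoYYYYYY
YoBBBBBBBBBBBBBBBBBBBBBYYY
oBBBBBBBBBBBBBBBBBBBBBBBYY
wBBBBBBBBBBBBBBBBBBBBBBBYY
BBBBBBBBBBBBBBBBBBBBBBBBYY
BBBBBBBBBBBBBBBBBBBBBBBBoY
oBBBBBBBBBBBBBBBBBBBBBBBoY
BBBBBBBBBBBBBBBBBBBBBBBBYY
wBBBBBBBBBBBYYYYBBBBBBBBoY
oBBBBBBBBBBYYYYYYBBBBBBBYY
BBBBBBBBBBYYYoooYYBBBBBBBY
oBBBBBBBBBYYoooooYBBBBBBwY
oBBBBBBBBBYYoooooYBBBBBBoY
gBBBBBBBBBYYoooooYBBBBBBBY
oBBBBBBBBBBYoooooBBBBBB   
YBBBBBBBBBBBoo            
wBBBBB                    
                          
                          
                          
                          
                          
                          
                          
[0.661436   0.12793857 0.27058692] 0.30270238693559737
```

Tin R (nearest the mat) holds the stamp: a brass ring around a brown handle. I'll park its lid on the clear bench left of the mat, at about (0.675, 0.27).

Request:
{"method": "drive_tool", "body": {"moves": [[[0,0,0],[-0.005,0.048,0],0.0],[[0,0,0],[-0.005,0.048,0],0.0],[[0,0,0],[-0.004,0.046,0],0.0],[[0,0,0],[0,0,0.06],0.0],[[0,0,0],[0,0,0.06],0.0]]}}

```text
time: 46.3
eef_pos: [0.6759, 0.2712, 0.1523]
tcp_rot: [-0.001, 1.0, 0.0, 0.002]
contact_force: [-0.1, -0.2, -1.6]
opening: 0.301
finger_force: 49.5
```

Request:
{"method": "drive_tool", "body": {"moves": [[[0,0,0],[0,0,0.06],0.0],[[0,0,0],[0,0,0.045],0.0],[[0,0,0],[0,0,0.015],0.0],[[0,0,0],[0,0,0],0.0],[[0,0,0],[0,0,0.004],0.0]]}}

```text
time: 46.92
eef_pos: [0.6789, 0.2705, 0.0311]
tcp_rot: [-0.0, 1.0, 0.001, 0.003]
contact_force: [0.2, -0.2, -1.1]
opening: 0.302
finger_force: 49.4
```

Request:
{"method": "drive_tool", "body": {"moves": [[[0,0,0],[0,0,0.003],0.0],[[0,0,0],[0,0,0],0.0]]}}

```text
time: 47.18
eef_pos: [0.6768, 0.2699, 0.0248]
tcp_rot: [-0.0, 1.0, 0.0, 0.001]
contact_force: [0.2, -0.8, -1.2]
opening: 0.303
finger_force: 49.4
```

Request:
{"method": "drive_tool", "body": {"moves": [[[0,0,0],[0,0,0.003],0.0],[[0,0,0],[0,0,0.0015],0.0],[[0,0,0],[0,0,0],0.0]]}}

```text
time: 47.55
eef_pos: [0.6762, 0.2697, 0.0189]
tcp_rot: [-0.0, 1.0, -0.0, -0.0]
contact_force: [0.0, -0.1, -1.0]
opening: 0.299
finger_force: 49.4
```

Request:
{"method": "drive_tool", "body": {"moves": [[[0,0,0],[0,0,0.0015],0.0],[[0,0,0],[0,0,0],0.0]]}}

```text
time: 47.8
eef_pos: [0.6765, 0.2698, 0.0184]
tcp_rot: [-0.0, 1.0, -0.0, 0.0]
contact_force: [-1.7, -0.2, 1.5]
opening: 0.301
finger_force: 49.7
```

Request:
{"method": "drive_tool", "body": {"moves": [[[0,0,0],[0,0,0],0.03],[[0,0,0],[0,0,0],0.055],[[0,0,0],[0,0,0],0.055],[[0,0,0],[0,0,-0.04],0.055],[[0,0,0],[0,0,-0.06],0.055]]}}

```text
time: 48.42
eef_pos: [0.6744, 0.2692, 0.1154]
tcp_rot: [-0.0, 1.0, -0.001, -0.003]
contact_force: [0.5, -1.5, 0.4]
opening: 0.647
finger_force: 0.0
```

Request:
{"method": "drive_tool", "body": {"moves": [[[0,0,0],[0,0,-0.06],0.055],[[0,0,0],[0.02,-0.02,-0.05],0.055],[[0,0,0],[0.035,-0.045,-0.02],0.055],[[0,0,0],[0.035,-0.045,0],0.055],[[0,0,0],[0.035,-0.035,0],0.055]]}}

```text
time: 49.05
eef_pos: [0.5505, 0.1233, 0.2485]
tcp_rot: [0.0, 1.0, -0.0, 0.001]
contact_force: [-0.1, 0.3, -0.3]
opening: 0.641
finger_force: 0.0
```

Request:
{"method": "drive_tool", "body": {"moves": [[[0,0,0],[0,0,0],0.055],[[0,0,0],[0,0,0],0.055]]}}

```text
time: 49.3
eef_pos: [0.552, 0.1249, 0.2485]
tcp_rot: [0.0, 1.0, 0.0, 0.001]
contact_force: [-0.7, 0.3, -0.0]
opening: 0.645
finger_force: 0.0
```

```bash
python3 - <<'E'
from h import *
print(ctrl.get_state()['eef_pos'])
tin('w15',.502,.1275,-6.5,z=.054,h=.07,n=36)
E
```

```text
[0.55201035 0.12490689 0.24845379]
YYYYYYYYYYYYwwwwwwwwwwwwwggooYYYYYYY
YYYYYYYYYYYYYwwwwwgoYYYYYYYYYYYYYYYY
YYYYYYYYYYYYYYYYYYYYYYYYYYYYYYYYYYYY
YYwwowwBwwBwBBwBBBBBBBBBBBBBBBBBYYYY
YYBBBBBBBBBBBBBBBBBBBBBBBBBBBBBBYYYY
YYwBBBBBBBBBBBBBBBBBBBBBBBBBBBBBYYYY
YYBBBBBBBBBBBBBBBBBBBBBBBBBBBBBBYYYY
YYwBBBBBBBBBBBBBBBBBBBBBBBBBBBBBYYYY
YYBBBBBBBBBBBBBBBBBBBBBBBBBBBBBBYYYY
YYwBBBBBBBBBBBBBBBBBBBBBBBBBBBBBYYYY
YYoBBBBBBBBBBBBBBBBBBBBBBBBBBBBBYYYY
YYgBBBBBBBBBBBBBBBBBBBBBBBBBBBBBYYYY
YYoBBBBBBBBBBBBBBBBBBBBBBBBBBBBBYYYY
YYgBBBBBBBBBBBBBBBBBBBBBBBBBBBBBYYYY
YYYBBBBBBBBBBBBBBBYYBBBBBBBBBBBBYYYY
YYoBBBBBBBBBBBBBYYYoYYYBBBBBBBBBYYYY
YYYBBBBBBBBBBBBBYoooooYBBBBBBBBBYYYY
YYYBBBBBBBBBBBBYYooooooYBBBBBBBBYYYY
YYoBBBBBBBBBBBBYoooooooYBBBBBBBBYYYY
YYYBBBBBBBBBBBBYYooooooYgBBBBBBBYYYY
YYYBBBBBBBBBBBBYYooooooYBBBBBBBBYYYY
YYYBBBBBBBBBBBBBYYooooYYBBBBBBBBYYYY
YYYBBBBBBBBBBBBBYYYYYYYBBBBBBBBBYYYY
YYYBBBBBBBBBBBBBBBoYYBBBBBBBBBBBYYYY
YYYBBBBBBBBBBBBBBBBBBBBBBBBBBBBBYYYY
YYYBBBBBBBBBBBBBBBBBBBBBBBBBBBBBYYYY
YYYBBBBBBBBBBBBBBBBBBBBBBBBBBBBBYYYY
YYYBBBBBBBBBBBBBBBBBBBBBBBBBBBBBYYYY
YYYBBBBBBBBBBBBBBBBBBBBBBBBBBBBBYYYY
YYYBBBBBBBBBBBBBBBBBBBBBBBBBBBBBYYYY
YYYBBBBBBBBBBBBBBBBBBBBBBBBBBBBBYYYY
YYYBBBBBBBBBBBBBBBBBBBBBBBBBBBBBYYYY
YYYBBBBBBBBBBBBBBBBBBgBogYoYooYYYYYY
YYYYYYYYoooYYYYYYYYYYYYYYYYYYoYYYYYY
YYYYYYYYoooYYYYYYYYYYYYYYYYYYYoYYYYY
YYYYYYYYoYoYYYYYYYYYYYYYYYYYooYoYYYY
```

Request:
{"method": "drive_tool", "body": {"moves": [[[0,0,0],[0.055,-0.006,0],0.042],[[0,0,0],[0,0,0.05],0.042],[[0,0,0],[0,0,0.06],0.042],[[0,0,0],[0,0,0.04],0.042],[[0,0,0],[0,0,0],0.042]], "grip_force": 40}}

```text
time: 49.98
eef_pos: [0.4943, 0.1194, 0.0943]
tcp_rot: [-0.001, 1.0, -0.0, -0.004]
contact_force: [0.5, 0.7, 0.3]
opening: 0.491
finger_force: 0.0
```

```bash
python3 - <<'E'
from h import *
s=ctrl.get_state();print(s['eef_pos'],s['opening'],s['contact_force'])
c=snap('wrist','w16')
print(proj(c,[[.497,.119,.054],s['eef_pos'],[.497,.119,.004]]).round(1))
im=c['image']
for r in range(120,300,5): print(r,''.join(cl(p) for p in im[r,150:360:4]))
E
```

```text
[0.49430057 0.11936896 0.0943463 ] 0.49069039287677646 [0.46792454 0.71671458 0.31616494]
[[248.6 220.2]
 [248.8 242.6]
 [249.1 198. ]]
120 YYYYYYYYooYooYoYYooooYYoooooYoYYYYYoYoYooYYYYYYYYYYYY
125 YYYYYYYoYoBBBBBBBBBoYooooYoooYoooYYoYooooooYooYYoYYYY
130 YYYYYYBBBBBBBBBBBBBwwwwwwwwwwwwwYoYooYYYYYYooooooYYYY
135 YYYYYYBBBBBBBBBBBBBBBBBBBBBBBBBBgwwwwwwwwwwBgoYYYYYYY
140 YYYYYYBBBBBBBBBBBBBBBBBBBBBBBBBBBBBBBBBBBBBBBBBBBBBoY
145 YYYYYYBBBBBBBBBBBBBBBBBBBBBBBBBBBBBBBBBBBBBBBBBBBBBBB
150 YYYYYoBBBBBBBBBBBBBBBBBBBBBBBBBBBBBBBBBBBBBBBBBBBBBBB
155 YYYYYYBBBBBBBBBBBBBBBBBBBBBBBBBBBBBBBBBBBBBBBBBBBBBBB
160 YYYYooBBBBBBBBBBBBBBBBBBBBBBBBBBBBBBBBBBBBBBBBBBBBBBB
165 YYYYYYBBBBBBBBBBBBBBBBBBBBBBBBBBBBBBBBBBBBBBBBBBBBBBB
170 YYYYYoBBBBBBBBBBBBBBBBBBBBBBBBBBBBBBBBBBBBBBBBBBBBBBB
175 YYYYYoBBBBBBBBBBBBBBBBBYYYYYBBBBBBBBBBBBBBBBBBBBBBBBB
180 YYYYYYBBBBBBBBBBBBBBBYYYYYYYYYBBBBBBBBBBBBBBBBBBBBBBB
185 YYYYYYBBBBBBBBBBBBBBYYYYYYYYYYYYBBBBBBBBBBBBBBBBBBBBB
190 YYYYYYBBBBBBBBBBBBBoYYYoooooYYYYBBBBBBBBBBBBBBBBBBBBB
195 YYYYYYBBBBBBBBBBBBBYYYooooooooYYYBBBBBBBBBBBBBBBBBBBB
200 YYYYYYBBBBBBBBBBBBBYYoooooooooYY
[... 423 characters left out ...]
BBBB
240 YYYYYBBBBggg##BBBBBBBBBBBRBBBBBBBBBBB##gggBBBBBBBBBBB
245 YYYYYBB#gggg##BBBBBBBBBBBBBBBBBBBBBBB###ggg##BBBBBBBB
250 YYYYY###ggg###BBBBBBBBBBBBBBBBBBBBBBB###gggg##BBBBBBB
255 YYYYY##gggg###BBBBBBBBBBBBBBBBBBBBBBB####ggg###BBBBBB
260 YYYY###ggg####BBBBBBBBBBBBBBBBBBBBBBB####gggg###BBBBB
265 YYY###gggg####BBBBBBBBBBBBBBBBBBBBBBB#####ggg###BBBBB
270 Y######ggg####BBBBBBBBBBBBBBBBBBBBBBB#####gg######BBB
275 ########gg####BBBBBBBBBBBBBBBBBBBBBBB#####g#########Y
280 ##############BBBBBBBBBBBBBBBBBBBBBBB###############Y
285 ##############BBBBBBBBBBBBBBBBBBBBBBBB###############
290 #############BBBBBBBBBBBBBBBBBBBBBBBBB###############
295 #############BBBBBBBBBBBBBBBBBBBBBBBBB###############
```

The handle is centred between the pads (both at column 252). I'll go down and grip.

Request:
{"method": "drive_tool", "body": {"moves": [[[0,0,0],[0,0,0.04],0.042],[[0,0,0],[0,0,0.018],0.042],[[0,0,0],[0,0,0.008],0.042],[[0,0,0],[0,0,0.005],0.042],[[0,0,0],[0,0,0],0.042]]}}

```text
time: 50.65
eef_pos: [0.4971, 0.1188, 0.0275]
tcp_rot: [-0.0, 1.0, 0.0, 0.001]
contact_force: [0.5, 0.5, -1.0]
opening: 0.494
finger_force: 0.0
```

Request:
{"method": "drive_tool", "body": {"moves": [[[0,0,0],[0,0,0.003],0.035],[[0,0,0],[0,0,0],0.015],[[0,0,0],[0,0,0],0.0],[[0,0,0],[0,0,0],0.0],[[0,0,0],[0,0,0],0.0]]}}

```text
time: 51.28
eef_pos: [0.4969, 0.1188, 0.0243]
tcp_rot: [-0.0, 1.0, 0.0, 0.0]
contact_force: [-0.7, -0.1, 3.6]
opening: 0.314
finger_force: 39.4
```

Request:
{"method": "drive_tool", "body": {"moves": [[[0,0,0],[0,0,-0.03],0.0],[[0,0,0],[0,0,-0.06],0.0],[[0,0,0],[0,0,-0.06],0.0],[[0,0,0],[0,0,0],0.0],[[0,0,0],[-0.04,-0.011,0],0.0]], "grip_force": 50}}

```text
time: 51.9
eef_pos: [0.5342, 0.1084, 0.1726]
tcp_rot: [-0.001, 1.0, 0.0, -0.001]
contact_force: [1.5, 0.3, -1.4]
opening: 0.308
finger_force: 49.5
```

Request:
{"method": "drive_tool", "body": {"moves": [[[0,0,0],[-0.04,-0.011,0],0.0],[[0,0,0],[-0.04,-0.011,0],0.0],[[0,0,0],[-0.038,-0.011,0],0.0],[[0,0,0],[0,0,0.05],0.0],[[0,0,0],[0,0,0.05],0.0]]}}

```text
time: 52.52
eef_pos: [0.6536, 0.0744, 0.0704]
tcp_rot: [0.0, 1.0, -0.0, -0.001]
contact_force: [0.4, 0.1, -2.7]
opening: 0.309
finger_force: 49.5
```

Request:
{"method": "drive_tool", "body": {"moves": [[[0,0,0],[0,0,0.03],0.0],[[0,0,0],[0,0,0.008],0.0],[[0,0,0],[0,0,0],0.0],[[0,0,0],[0,0,0],0.0]]}}

```text
time: 53.02
eef_pos: [0.6557, 0.0747, 0.0377]
tcp_rot: [-0.0, 1.0, -0.0, 0.002]
contact_force: [0.0, 0.4, -1.1]
opening: 0.309
finger_force: 49.5
```

Request:
{"method": "drive_tool", "body": {"moves": [[[0,0,0],[0,0,0.008],0.0],[[0,0,0],[0,0,0.004],0.0],[[0,0,0],[0,0,0.001],0.0],[[0,0,0],[0,0,0],0.0]]}}

```text
time: 53.52
eef_pos: [0.6545, 0.0748, 0.0234]
tcp_rot: [-0.0, 1.0, -0.0, -0.0]
contact_force: [-2.0, -0.3, 2.4]
opening: 0.309
finger_force: 49.8
```

Request:
{"method": "drive_tool", "body": {"moves": [[[0,0,0],[0,0,0],0.03],[[0,0,0],[0,0,0],0.045],[[0,0,0],[0,0,0],0.05],[[0,0,0],[0,0,0],0.05],[[0,0,0],[0,0,-0.04],0.05]]}}

```text
time: 54.15
eef_pos: [0.6511, 0.0748, 0.0588]
tcp_rot: [-0.0, 1.0, 0.0, -0.005]
contact_force: [0.8, 0.1, 0.8]
opening: 0.586
finger_force: 0.0
```

Request:
{"method": "drive_tool", "body": {"moves": [[[0,0,0],[0,0,-0.06],0.055],[[0,0,0],[0,0,-0.05],0.055],[[0,0,0],[-0.006,0.05,0],0.055],[[0,0,0],[-0.006,0.05,0],0.055],[[0,0,0],[-0.005,0.05,0],0.055]]}}

```text
time: 54.78
eef_pos: [0.6716, 0.226, 0.1731]
tcp_rot: [0.0, 1.0, 0.0, 0.0]
contact_force: [-0.0, 0.1, -0.3]
opening: 0.646
finger_force: 0.0
```

Request:
{"method": "drive_tool", "body": {"moves": [[[0,0,0],[-0.005,0.045,0],0.055],[[0,0,0],[0,0,0],0.055],[[0,0,0],[0,0,0],0.055]]}}

```text
time: 55.15
eef_pos: [0.6762, 0.2694, 0.1725]
tcp_rot: [-0.0, 1.0, -0.0, -0.0]
contact_force: [0.4, -0.7, -0.3]
opening: 0.644
finger_force: 0.0
```

```bash
python3 - <<'E'
from h import *
s=ctrl.get_state();print(s['eef_pos'],s['opening'],s['contact_force'])
c=snap('wrist','w17')
print(proj(c,[[.6765,.2698,.04],[.655,.075,.053]]).round(1))
im=c['image']
for r in range(130,260,5): print(r,''.join(cl(p) for p in im[r,0:400:5]))
E
```

```text
[0.67622365 0.26944437 0.17246564] 0.6435221417367103 [ 0.43204391 -0.73325768 -0.30967775]
[[250.2 181.2]
 [ 23.6 160.7]]
130 wwwgwwwwgwwgwwwwwwwwwwgwwYYYYYYYYYYYYooBBBBBBBBBBBBBBBBBBBBBBBBBBYYYYYYYYYYYYYYY
135 wgwgwgwwYYYYYgwwwwwwwwwwwYYYYYYYYYYYYYoBBBBBBBBBBBBBBBBBBBBBBBBBBYYYYYYYYYYYYYYY
140 ggwggwgYYYYYYYYggwgwwwwwwYYYYYYYYYYYYYYBBBBBBBBBBBBBBBBBBBBBBBBBoYYYYYYYYYYYYYYY
145 wgwwwg#####YYYYwwwwwwwwwgYYYYYYYYYYYYYoBBBBBBBBBBBBBBBBBBBBBBBBBoYYYYYYYYYYYYYYY
150 gwwgooo#####YYYYwgwwwwwwwYYYYYYYYYYYYYoBBBBBBBBBBBBBBBBBBBBBBBBBYYYYYYYYYYYYYYYY
155 ggwooooo#####YYYwwwwwwwwwYYYYYYYYYYYYYoBBBBBBBBBBBBBBBBBBBBBBBBBYYYYYYYYYYYYYYYY
160 gwwoooooo####YYYwwwwwwwwwYYYYYYYYYYYYYoBBBBBBBBBBBBBBBBBBBBBBBBBYYYYYYYYYYYYYYYY
165 wwwoooooo###YYYwwwwgwwwwwgYYYYYYYYYYYYgBBBBBBBBBB####BBBBBBBBBBBYYYYYYYYYYYYYYYY
170 wgwwooooo#YYYYgwwwwwwwwwwgYYYYYYYYYYYYBBBBBBBBBB#####BBBBBBBBBBoYYYYYYYYYYYYYYYY
175 wwwwgooogwYYgwgwwwwwwwwwwwYYYYYYYYYYYYBBBBBBBBBB######BBBBBBBBBYYYYYYYYYYYYYYYYY
180 wwwwwwwwgggwwwgwgwwwwwwwwwYYYYYYYYYYYYBBBBBBBBBBg#####BBBBBBBBBYYYYYYYYYYYYYYYYY
185 gwwwwggwwggwwwwwwwgwwwwwwwYYYYYYYYYYYY
[... 532 characters left out ...]
BBYYYYYYYYYYYYYYYYYY
220 YYYYYYYYYYYYYYYYYYYYYYYYYYYYYYYYYYYYYoBBBBBBBBBBBBBBBBBBBBBBBBYYoYYYYYYYYYYYYYYY
225 YYYYYYYYYYYYYYYYYYYYYYYYYYYYYYYYYYYYYYwBBBBBBBBBBBBBBBBBBBBBBoYYYYYYYYYYYYYYYYYY
230 YYYYYYYYYoYYYoYYYYYYYYYYYYYYYYYYYYYYYYYYYYYYYYwBBBBBBBBBBBBBBYYYYYYYYYYYYYYYYYYY
235 YYYYYYYYYYYYYYYYYYYYYYYYYYYYYYYYYYYgg#oYYYYYYYYYYYYYYYogBBBBBYY#ggYYYYYYYYYYYYYY
240 YYYYYYYYYYYYYYYYYYYYYYYYYYYYYYYYYYggg#oYYYYYYYYYYYYYYYYYYYYYYYY##ggYYYYYYYYYYYYY
245 YYYYYYYYYYYYYYYYYYYYYYYYYYYYYYYYo#gg##oYYYYYYYYYYYYYYYYYYYYYYYY##ggg#YYYYYYYYYYY
250 YYYYYYYYYYYYYYYYYYYYYYYYYYYYYYY##ggg###YYYYYYYYYYYYYYYYYYYYYYYY###gg##YYYYYYYYYY
255 YYYYYYYYYYYYYYYYYYYYYYYYYYYYYYo##gg####YYYYYYYYYYYYYYYYYYYYYYYY###ggg##YYYYYYYYY
```

The stamp stands upright on the mat, and the parked lid is where I expected. I'll re-grip the lid.

Request:
{"method": "drive_tool", "body": {"moves": [[[0,0,0],[0,0,0.055],0.055],[[0,0,0],[0,0,0.055],0.055],[[0,0,0],[0,0,0.035],0.055],[[0,0,0],[0,0,0.009],0.055],[[0,0,0],[0,0,0],0.055]]}}

```text
time: 55.82
eef_pos: [0.6769, 0.2689, 0.0194]
tcp_rot: [0.001, 1.0, -0.0, 0.0]
contact_force: [0.1, -0.2, 0.4]
opening: 0.642
finger_force: 0.0
```

Request:
{"method": "drive_tool", "body": {"moves": [[[0,0,0],[0,0,0],0.03],[[0,0,0],[0,0,0],0.01],[[0,0,0],[0,0,0],0.0],[[0,0,0],[0,0,0],0.0]]}}

```text
time: 56.32
eef_pos: [0.6784, 0.2701, 0.0221]
tcp_rot: [-0.0, 1.0, 0.0, 0.002]
contact_force: [-0.2, -0.6, 5.6]
opening: 0.298
finger_force: 49.1
```

Request:
{"method": "drive_tool", "body": {"moves": [[[0,0,0],[0,0,-0.03],0.0],[[0,0,0],[0,0,-0.06],0.0],[[0,0,0],[0,0,-0.055],0.0],[[0,0,0],[0.044,-0.036,0],0.0],[[0,0,0],[0.044,-0.036,0],0.0]]}}

```text
time: 56.95
eef_pos: [0.5879, 0.1973, 0.1652]
tcp_rot: [-0.001, 1.0, 0.0, 0.001]
contact_force: [0.1, -1.0, -0.5]
opening: 0.296
finger_force: 49.4
```

Request:
{"method": "drive_tool", "body": {"moves": [[[0,0,0],[0.044,-0.036,0],0.0],[[0,0,0],[0.042,-0.034,0],0.0],[[0,0,0],[0,0,0],0.0],[[0,0,0],[0,0,0],0.0],[[0,0,0],[0,0,0],0.0]]}}

```text
time: 57.58
eef_pos: [0.5037, 0.1283, 0.1645]
tcp_rot: [-0.0, 1.0, 0.0, 0.001]
contact_force: [-0.2, 0.3, -1.6]
opening: 0.301
finger_force: 49.5
```

Request:
{"method": "drive_tool", "body": {"moves": [[[0,0,0],[0.001,-0.0005,0.05],0.0],[[0,0,0],[0,0,0.017],0.0],[[0,0,0],[0,0,0.003],0.0],[[0,0,0],[0,0,0.003],0.0],[[0,0,0],[0,0,0],0.0]]}}

```text
time: 58.2
eef_pos: [0.5025, 0.1274, 0.0921]
tcp_rot: [-0.0, 1.0, 0.0, 0.001]
contact_force: [-0.5, -0.4, -0.5]
opening: 0.298
finger_force: 49.5
```

Request:
{"method": "drive_tool", "body": {"moves": [[[0,0,0],[0,0,0.002],0.0],[[0,0,0],[0,0,0.002],0.0],[[0,0,0],[0,0,0],0.0]]}}

```text
time: 58.58
eef_pos: [0.5013, 0.1272, 0.0868]
tcp_rot: [-0.0, 1.0, -0.0, -0.0]
contact_force: [-1.3, -0.4, -1.3]
opening: 0.298
finger_force: 49.5
```

No contact force so far and TCP z is 0.0868, so the step is inside the mouth. I'll lower the last 2 mm and seat it.

Request:
{"method": "drive_tool", "body": {"moves": [[[0,0,0],[0,0,0.001],0.0],[[0,0,0],[0,0,0.0015],0.0],[[0,0,0],[0,0,0],0.0]]}}

```text
time: 58.95
eef_pos: [0.5015, 0.1273, 0.0851]
tcp_rot: [-0.0, 1.0, -0.0, -0.0]
contact_force: [-2.2, -0.1, 4.1]
opening: 0.299
finger_force: 50.0
```

Seated at the height I calculated (0.085). I'll release, retreat and check everything.

Request:
{"method": "drive_tool", "body": {"moves": [[[0,0,0],[0,0,0],0.03],[[0,0,0],[0,0,0],0.055],[[0,0,0],[0,0,0],0.055],[[0,0,0],[0,0,-0.04],0.055],[[0,0,0],[0,0,-0.06],0.055]]}}

```text
time: 59.58
eef_pos: [0.4997, 0.1271, 0.1829]
tcp_rot: [-0.0, 1.0, -0.0, -0.003]
contact_force: [1.5, -1.0, 1.1]
opening: 0.64
finger_force: 0.0
```

Request:
{"method": "drive_tool", "body": {"moves": [[[0,0,0],[0,0,-0.06],0.055],[[0,0,0],[0,0.06,0],0.055],[[0,0,0],[0,0.06,0],0.055],[[0,0,0],[0,0.06,0],0.055],[[0,0,0],[0,0.06,0],0.055]]}}

```text
time: 60.2
eef_pos: [0.5012, 0.3691, 0.2443]
tcp_rot: [-0.0, 1.0, -0.0, 0.0]
contact_force: [0.5, -0.7, 0.2]
opening: 0.647
finger_force: 0.0
```

Request:
{"method": "drive_tool", "body": {"moves": [[[0,0,0],[0,0.06,0],0.055],[[0,0,0],[0,0.06,0],0.055],[[0,0,0],[0,0,0],0.055],[[0,0,0],[0,0,0],0.055]]}}

```text
time: 60.7
eef_pos: [0.5012, 0.4871, 0.2436]
tcp_rot: [-0.0, 1.0, -0.001, -0.0]
contact_force: [0.8, -0.5, 0.3]
opening: 0.644
finger_force: 0.0
```

```bash
python3 - <<'E'
from h import *
t=snap('top','t18');s=snap('side','s18');im=t['image']
for r in range(112,222,4): print(r,''.join(cl(p) for p in im[r,185:375:3]))
im=s['image']
print('side lid R', proj(s,[[.502,.127,.103]]),'mat',proj(s,[[.655,.075,.03]]))
for r in range(160,290,3): print(r,''.join(cl(p) for p in im[r,215:375:3]))
E
```

```text
112 oooooooooooooooooooooooooooooooooooooooooRRRRooooooooooooooooooo
116 oooooooooooooooooooooooooooooooooooooooooooooooooooooooooooooooo
120 ooooooooooooooooooooooooooooooooooooooooooooooooooooooooooggggww
124 ooooooooooooggggggggggggggggggwoowggggggggggggggggggggggooggggww
128 oooooooooooogggggggggggggggggwoooowggggwwwggggggggwwwwggoooooooo
132 ooooooooooooggggggggggggggggowoooooggooooooggggggwg###wgoooooooo
136 oooooooooooogggggYooooggggggowoooowoowoooooggggg#w####ggoooooooo
140 oooooooooooogggggYoooYggggggoogwwgogogwooowgggg##wg###wgoooooooo
144 oooooooooooogggggYY#YYggggggYooooogg##gwwwogggg###gwwwggoooooooo
148 ooooooYooooogggggggogggggggggYYoY#ggo#####gggg#Y#####gggoooooooo
152 ooooooooooooggggggggggggggggggggggggggoYogggggg#Yg##ggggoooooooo
156 ooooooooooooggggggggggggggggggggggggggggggggggggg#ggggggoooooooo
160 ooooooooooooggggggggggggggggggggggggggggggggggggggggggggoooooooo
164 ooooooooooooggggggggggggggggggggggggggggggggggggggggggggoooooooo
168 goooooBBBooooooooooooooooooooooooooooooooooooooooooooooooooooooo
172 BBooooBBBBBBBBBBBBgoooooooooooooooooooooooooooooooooooooooooo
[... 2802 characters left out ...]
YYYYYYYYYYYYYYYYYYYYYYYYYYYYYYYYYYYYYYYYYYYYYYYYYYY
259 oYYYYYYYYYYYYYYYYYYYYYYYYYYYYYYYYYYYYYYYYYYYYYYYYYYYYY
262 YYYYYYYYYYYYYoYYYYYYYYYYYYYYYYYYYYYYYYYYYYYYYYYYYYYYYY
265 YYYYYYYYooooooYYYYYYYYYYYYYYYYYYYYYYYYYYYYYYYYYYYYYYYY
268 YYYYYYYYoooooooYYYYYYYYYYYYYYYYYYYYYYYYYYYYYYYYYYYYYYY
271 YYYYYYYYoooooooYYYYYYYYYYYYYYYYYYYYYYYYYYYYYYYYYYYYYYY
274 YYYYYYYYYooooooYYYYYYYYYYYYYYYYYYYYYYYYYYYYYYYYYYYYYYY
277 YYYYYYYYYoooooooYYYYYYYYYYYYYYYYYYYYYYYYYYYYYYYYYYYYYY
280 YYYYYYYYYoooooooYYYYYYYYYYYYYYYYYYYYYYYYYYYYYYYYYYYYYY
283 YYYYYYYYYYooooooYYYYYYYYYYYYYYYYYYYYYYYYYYYYYYYYYYYYYY
286 YYYYYYYYYooooooooYYYYYYYYYYYYYYYYYYYYYYYYYYYYYYYYYYYYY
289 YYYYYYYYYYoooooooYYYYYYYYYYYYYYYYYYYYYYYYYYYYYYYYYYYYY
```

```bash
python3 -c "
from plant import ctrl
print(ctrl.sign_off())"
```

```text
the job is handed in; nothing more can be done
None
```

The job is handed in: the tan, brown and black jars were each inverted in that order and stand upright on the mat with the stamp, all three tins are closed, and the wax and cone were left untouched.

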